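Clamp a circuit board in the assembly holder with its squeeze-release sliding jaw

ROBOT

A 6-joint arm with a two-finger parallel gripper is mounted at the origin on the work surface. World frame = base frame: x ahead of the robot, y to its left, z up, the work surface at z = 0. Lengths are in m, angles in degrees, forces in N, time in s.
With the tool pointing down it reaches from about 0.25 to 0.8 m from the base axis. Payload 3.9 kg.
Tool frame: the origin (TCP) lies at the very end of the fingers, on their centre line; the grasp point (between the pads) lies 19 mm behind it; y points along the fingers, x is the direction in which the jaws open and shut, and the axes are right-handed (so a half turn about y gives the same grasp; the last joint's range is limited). The gripper opens to 85 mm and grips with 20 to 120 N. Pads are 22 mm wide; open, the fingers measure 114 mm over their backs; the gripper's body (76 mm by 85 mm) begins 54 mm behind the grasp point. The pads swing forward as they close: fully open they stand 13 mm farther back than shut.
Start: joints at [-75.802, 14.897, -7.913, 67.191, 0, 90], TCP at [0.129, -0.509, 0.231] pointing down, gripper open.
Joint ranges: [-159.42, 159.42], [-47.68, 98.78], [-73.54, 78.23], [-108.79, 121.32], [-90, 84.71], [-180, 180]. Speed limits (degrees/s): [147.25, 147.25, 180, 180, 180, 180].

INTERFACE

Orientations are given as a 3x3 rotation matrix whose columns are the frame's x, y, z axes.
In Python, from workcell import readout, snapshot, calibration, sign_off gives the robot as it stands.
- The arm moves only by the tool arm_command, never from a script. Its argument "series" is a list of rows, each an object with "slide": the shift along the tool's x, y, z in m, a list of three; "rot": the turn, a rotation vector about the tool's x, y, z in rad, a list of three; "hand": the gripper command: -1 is shut, 1 is fully open, values between are in proportion. In form: [{"slide": [dx, dy, dz], "rot": [wx, wy, wz], "hand": hand}, ...]. A call has 1 to 10 rows; each row is the pose to reach, as a shift and turn from the pose commanded when the call began, along the tool's axes at that moment; what a row does not reach only later rows make up. A row lasts 1/12 s, in which the tool goes at most 41.7 mm and 7.16 degrees, less where a joint would pass 70% of its speed; a pose out of reach is approached as far as the arm can. A call with a gripper value outside its range is refused whole. The fingers move at their own pace and stop on an object; the grip force is fixed at half the most. Time passes only in rows, so rows that repeat a pose let the fingers close. It gives the time, the measured TCP pose, the force and the opening at its end, in the units of the state.
- readout.state(): the state, without advancing time (a new reading comes with each control period).
- snapshot(name): name is "side" or "top" or "wrist"; returns the picture (480x640x3 uint8, blue, green, red); there is no depth.
- calibration(name): a dict with "vertical_fov" (degrees; the focal length in pixels is half the picture's height over the tangent of half this angle, whatever the lens; pixels are square), "cx", "cy" (the principal point, pixels), "R" (3x3) and "t" (3): a world point X has camera coordinates R X + t; the wrist camera has in their place "T_tool_cam" (4x4, takes a point from camera to tool coordinates, whose origin is the TCP and whose axes are the tool frame's). Camera axes: x right, y down, z forward; pixel columns grow to the right and rows downward; lengths in m; the calibration is good to about 2 mm. The wrist camera is an equidistant fisheye: a pixel r from the principal point sees the ray r / f radians off the axis. A picture is of the moment at which its call begins: read the wrist's pose just before it. calibration takes no time and is no camera call.
- sign_off(): hands the job in, once; it reports no verdict.
The state is a dict: "t": time; "joint_positions": joint angles; "dq": joint speeds; "joint_torque": joint torques, N m; "tool_pos": TCP position; "eef_rot": TCP orientation; "ft_force": force on the tool from outside, world axes, zero at the start; "torque": the same for the moment, N m; "gripper_width": finger opening in m.
Only numpy, scipy, OpenCV 4.12 (cv2) and the standard library are available. Lean on these libraries where they do the work, as an engineer would, in place of code of your own. Each camera call takes 0.05 s, during which the arm holds its last target.

TASK

Clamp the circuit board that lies loose in the holder: squeeze the sliding jaw's red release lever towards its grip post and keep it squeezed while you slide the jaw along, until the board is fully home against the fixed jaw and the sprung lip is pressed partway in. Then let the lever go and make sure that the pawl has dropped right into a notch; if it sits on a tooth, nudge the jaw gently until it drops in. Do not press the lip in to its end, do not force the jaw against its pawl, and leave the other things on the bench where they are.

Things in the scene. Friction and masses are not known exactly. Their poses are not given: they have to be found in the camera images.
- holder: Circuit-board assembly holder, fixed to the bench: two parallel aluminium rest rails (360 mm long, tops 40 mm above the bench, 96 mm apart between centres) on two grey cross feet 150 mm long. Origin on the bench under its middle; y runs along the rails towards the fixed jaw, z up.
- fixed_face (a point): Middle of the face of the grey fixed jaw across the +y end of the rails, at the holder's y = +135 mm, 41 mm above the bench; axes as the holder's. Its steel top edge (48 to 53 mm above the bench) overhangs the board by 4 mm.
- notch_strip (a point): Middle of the holder, at the tops of the teeth of the fixed steel strip between the rails: teeth every 12 mm, 6.5 mm wide, square gaps of 5.5 mm, 6 mm deep. The strip is screwed on through long slots: where its notches lie differs by up to 6 mm either way from holder to holder and is not reported (this point does not show it); feel for them.
- jaw_grip (a point): Point on the sliding jaw, 91 mm above the bench, midway between the outer faces of grip post and squeezed lever; axes as the holder's (y towards the board). Dark upright grip post: 32 mm wide, 10 mm thick, 52 to 116 mm above the bench, outer face 19 mm behind this point (-y). Around post and lever nothing within 70 mm stands higher than 66 mm.
- lever_pad (a point): On the outer (+y) face of the red release lever, 91 mm above the bench when free; moves with it. Paddle 30 mm wide, 8 mm thick, up to 112 mm above the bench, hinged 40 mm above it. Free, it leans forward, 33 mm ahead of jaw_grip (its top 38 mm); squeezed towards the post it moves back about 13 mm and stands upright. Full squeeze takes 6 to 7 N here.
- jaw (a joint): Position of the sliding jaw along the rails, m: 0 fully open, growing towards board and fixed jaw, stop at 0.115. It slides with about 9 N of drag, some 2 N more with the pawl rubbing on the teeth, and stays where it is left. The free lip's face is at the holder's y = jaw - 0.055; with the board home the lip touches it at jaw = 0.080.
- lever (a joint): Angle of the release lever, rad: 0 free with the pawl fully down in a notch, about 0.18 with the pawl resting on top of a tooth, 0.26 fully squeezed (pawl lifted 2 mm clear of the teeth). A spring drives it back to 0. At the start the pawl may be resting on a tooth.
- lip (a joint): How far the sliding jaw's sprung lip (steel with a yellow top edge) is pressed in, m: 0 out, 0.020 bottomed. It yields from 2.6 N, 0.22 N more per mm. The loose board slides on the rails at 1 to 2 N, so the lip yields only once the board is home. The spring is weaker than the jaw's drag: it does not push the jaw back. The board is properly held at 1.5 to 16.5 mm.
- pawl: Brass pawl under the sliding jaw, 4 mm long along the rails (1.5 mm of play in a notch), carried by the release lever; its origin lies on the lever's hinge axis, its nose 30 mm ahead of that. More than 20 N of the pawl against the teeth damages it.
- board: Dark blue circuit board 120 mm (x, across the rails) by 110 mm (y, along them) by 2.4 mm, with four black transformers up to 27 mm above its underside; about 0.2 kg. Origin at the centre of its underside. Pressing it with over 20 N would crack it. Loose on the rails, 6 to 14 mm short of the fixed jaw. Home, its origin is at y = +80 mm in the holder's frame.
- module1: Bystander: black transformer module 50 x 34 x 26 mm with a yellow band, origin at the centre of its underside, beside the holder.
- module2: Bystander: the same kind of module, beside the holder.
- module3: Bystander: the same kind of module, on the robot's side of the holder.
- coil: Bystander: copper ring coil, 42 mm diameter, 16 mm high, origin under its centre.
- driver: Bystander: screwdriver 170 mm long lying on the bench.
- flux: Bystander: white bottle with red cap, 44 mm diameter, 100 mm high, origin under its centre.
- tape: Bystander: yellow tape roll, 80 mm diameter, 18 mm high, origin under its centre.
Mind the look-alikes: they are no part of the job. There is more than one size of the board; the job needs the largest.

How it is judged (in metres and radians):
On the way, in this order (a step that is already met when the one before it is completed fails the run):
1. the release lever is squeezed, the pawl clear of the teeth, before the lip is pressed (value of joint lever above 0.2 rad and value of joint lip below 0.001 m and contact force between the fingers and anything else above 2 N), for 0.2 s.
2. the board is pushed home against the fixed jaw and the sprung lip is pressed in (value of joint lip above 0.0015 m and y of board in the frame of holder above 0.078 m), for 0.2 s.
At the end, for the whole second after the job is handed in: The pawl is down in a notch (lever free, below 0.06 rad), the board lies flat and square (0.03 rad), within 2 mm of home against the fixed jaw and at rest, and the sprung lip is pressed in by 1.5 to 16.5 mm (all of step 2 and value of joint lever below 0.06 rad and value of joint lip below 0.0165 m and angle between the y axis of board and the y axis of holder, either way round below 0.03 rad and angle between board's own z axis and vertical below 0.05 rad and linear speed of board below 0.01 m/s); the robot touches nothing.
It fails at once if the lip is pressed in to its end (over 18.5 mm) (value of joint lip above 0.0185 m).
It fails at once if the board is pressed with more than 20 N (contact force between board and anything else above 20 N).
It fails at once if the pawl is forced against the teeth with more than 20 N (jaw driven against its latch) (contact force between pawl and anything else above 20 N).
It fails at once if one of the other things is moved by more than 20 mm (distance of any of module1, module2, module3, coil, driver, flux, tape from where it was at the start of the episode above 0.02 m).
It also fails if it takes over 45 s, if anything falls off the work surface, if the arm or the gripper's body presses on something with over 40 N, if the wrist force passes 120 N, or if a joint passes its speed limit or range.

## Working session

There is one attempt and no reset: what is moved stays moved. The work goes in short steps, Python scripts to look and compute and a tool call to move; the robot and the scene stay as the last step left them, time stands still between calls to the robot, and variables do not carry over. Pictures are saved under pics/ and viewed, and the job is handed in when it is done.

Besides the shell and the picture viewer there is one more tool, called after "Request:" by a JSON object that holds its "name" and its "arguments", one argument or row to a line. arm_command: Moves the arm, as the interface text tells. Its arguments: {"type":"object","properties":{"series":{"type":"array"}},"required":["series"]}

```bash
mkdir -p pics; ls
python3 - <<'E'
from workcell import readout, snapshot, calibration
import cv2
for n in("top","side","wrist"):
    cv2.imwrite(f"pics/{n}0.png",snapshot(n)); print(n,calibration(n))
print(readout.state())
E
```

```text
pics
top {'vertical_fov': 43.49844568598516, 'cx': 316.9882173868011, 'cy': 244.0688438642951, 'R': array([[-0.03054136, -0.99934885, -0.01921188],
       [-0.99822861,  0.03147768, -0.05048571],
       [ 0.05105758,  0.01763594, -0.99853998]]), 't': array([0.03466875, 0.53775811, 1.68845849])}
side {'vertical_fov': 57.11396997385154, 'cx': 317.1097187845525, 'cy': 235.473126660323, 'R': array([[ 0.9908137 , -0.13444386,  0.01459662],
       [-0.07149268, -0.61236261, -0.78733782],
       [ 0.11479116,  0.77906154, -0.61634901]]), 't': array([-0.53450735,  0.10267667,  0.90971168])}
wrist {'vertical_fov': 65.70646984690485, 'cx': 314.4065117909182, 'cy': 237.6863521969297, 'T_tool_cam': array([[ 9.99998839e-01, -1.50263768e-03, -2.53497253e-04,
         9.81279179e-04],
       [-1.66671594e-04, -2.73202733e-01,  9.61956464e-01,
        -1.41251817e-01],
       [-1.51472818e-03, -9.61955305e-01, -2.73202666e-01,
         6.84600122e-02],
       [ 0.00000000e+00,  0.00000000e+00,  0.00000000e+00,
         1.00000000e+00]])}
{'t': 0.15, 'joint_positions': array([-7.57999898e+01,  1.49295077e+01, -7.96694639e+00,  6.71899765e+01,
       -1.31974786e-03,  9.00022840e+01]), 'dq': array([ 0.01611855, -0.04303158,  0.13995915, -0.02852906,  0.01637057,
       -0.02723456]), 'joint_torque': array([ 1.12455662e-03, -4.06006658e+01,  2.54165590e+01,  1.26733250e-02,
        1.90808310e-04,  4.21290469e-07]), 'tool_pos': array([ 0.12865558, -0.50847159,  0.23064607]), 'eef_rot': array([[ 2.45268635e-01, -3.92375998e-04,  9.69455075e-01],
       [-9.69453981e-01,  1.45675545e-03,  2.45268947e-01],
       [-1.50849662e-03, -9.99998862e-01, -2.30940519e-05]]), 'ft_force': array([-0.35249043,  0.54935205,  0.27244177]), 'torque': array([-0.01569266,  0.02474234, -0.01634719]), 'gripper_width': 0.0856135865504198}
```

View pics/top0.png

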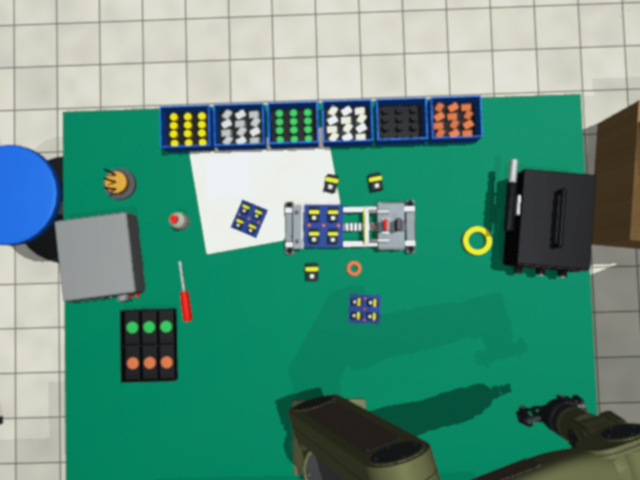

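View pics/side0.png

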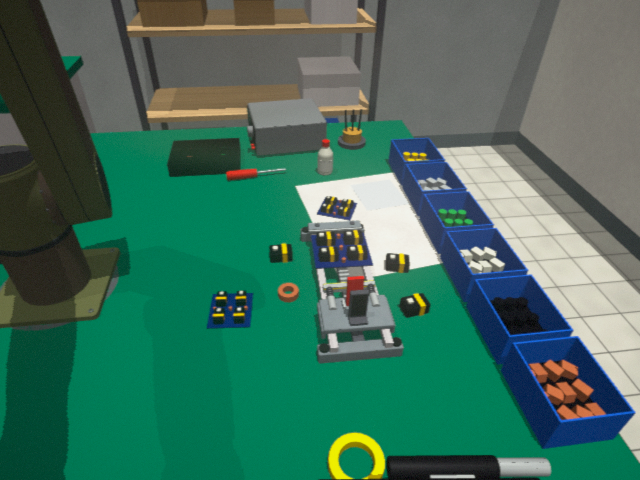

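View pics/wrist0.png

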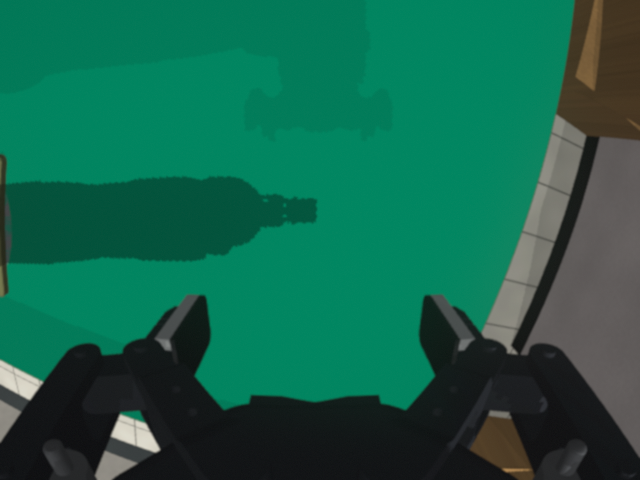

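Top: the holder is at about (350,228), with the fixed jaw at the left (292,228) and the sliding jaw at (393,226). Its y axis points left in the image. I'll zoom in to measure.

Run:
```python
import cv2
a=cv2.imread("pics/top0.png")[170:290,270:430]; cv2.imwrite("pics/topz.png",cv2.resize(a,None,fx=5,fy=5,interpolation=cv2.INTER_CUBIC))
a=cv2.imread("pics/side0.png")[210:370,280:440]; cv2.imwrite("pics/sidez.png",cv2.resize(a,(600,600),interpolation=cv2.INTER_CUBIC))
```

```text
(no output)
```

View pics/topz.png

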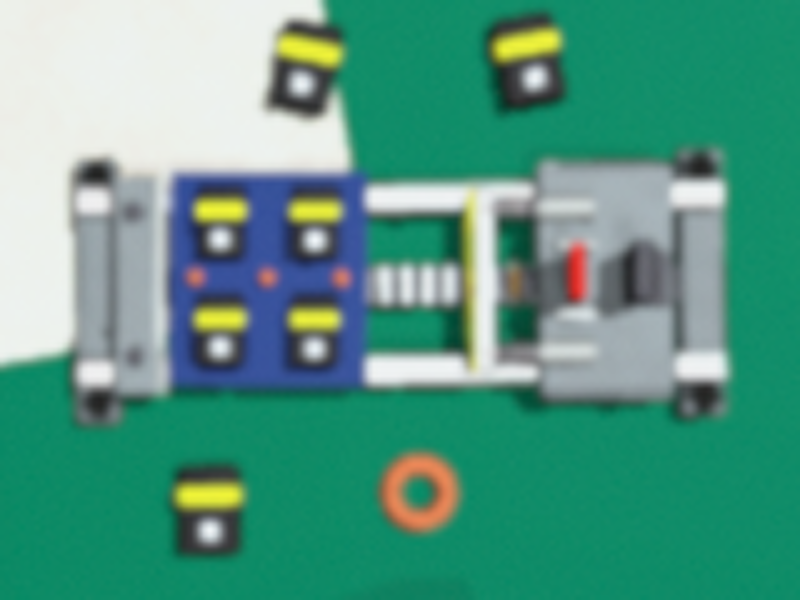

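View pics/sidez.png

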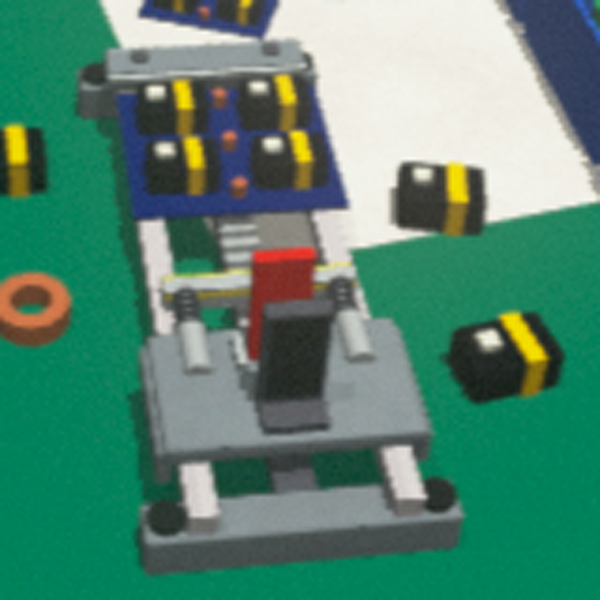

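```bash
cat > h.py <<'E'
import numpy as np
from workcell import readout, snapshot, calibration
def top_ray(u,v,z,name="top"):
    c=calibration(name); f=240/np.tan(np.radians(c["vertical_fov"]/2))
    d=c["R"].T@np.array([(u-c["cx"])/f,(v-c["cy"])/f,1]); o=-c["R"].T@c["t"]
    return o+d*(z-o[2])/d[2]
def wrist_T(s):
    T=np.eye(4);T[:3,:3]=s["eef_rot"];T[:3,3]=s["tool_pos"]; return T@calibration("wrist")["T_tool_cam"]
def wrist_ray(u,v,z,s):
    c=calibration("wrist"); f=240/np.tan(np.radians(c["vertical_fov"]/2))
    a=np.array([u-c["cx"],v-c["cy"]]); r=np.hypot(*a)+1e-9; th=r/f
    T=wrist_T(s); d=T[:3,:3]@np.array([*(a/r*np.sin(th)),np.cos(th)]); o=T[:3,3]
    return o+d*(z-o[2])/d[2]
E
python3 - <<'E'
from h import *
z=lambda x,y,h:top_ray(270+(x-2)/5,170+(y-2)/5,h)
P=[z(76,200,.04),z(76,372,.04),z(726,193,.04),z(726,366,.04)]
for p in P:print(p)
m=sum(P)/4; a=(P[0]+P[1]-P[2]-P[3]); print("mid",m,np.degrees(np.arctan2(a[1],a[0])),np.linalg.norm(a)/2)
print("post",z(648,270,.116)); print("lever",z(578,270,.112)); print("lip",z(472,280,.045))
E
```

```text
[0.63657988 0.10456858 0.04      ]
[0.54026375 0.10725136 0.04      ]
[ 0.62866472 -0.25797809  0.04      ]
[ 0.53220339 -0.25423955  0.04      ]
mid [ 0.58442794 -0.07509942  0.04      ] 88.73600283698316 0.3621069058922183
post [ 0.58090717 -0.20390803  0.116     ]
lever [ 0.58242836 -0.16718455  0.112     ]
lip [ 0.58422003 -0.11472124  0.045     ]
```

Request:
{"name": "arm_command", "arguments": {
  "series": [
    {"slide": [-0.19, 0, 0.49], "rot": [0, 0.27, 0], "hand": 1},
    {"slide": [-0.19, 0, 0.49], "rot": [0, 0.27, 0], "hand": 1},
    {"slide": [-0.19, 0, 0.49], "rot": [0, 0.27, 0], "hand": 1},
    {"slide": [-0.19, 0, 0.49], "rot": [0, 0.27, 0], "hand": 1},
    {"slide": [-0.19, 0, 0.49], "rot": [0, 0.27, 0], "hand": 1},
    {"slide": [-0.19, 0, 0.49], "rot": [0, 0.27, 0], "hand": 1},
    {"slide": [-0.19, 0, 0.49], "rot": [0, 0.27, 0], "hand": 1},
    {"slide": [-0.19, 0, 0.49], "rot": [0, 0.27, 0], "hand": 1},
    {"slide": [-0.19, 0, 0.49], "rot": [0, 0.27, 0], "hand": 1},
    {"slide": [-0.19, 0, 0.49], "rot": [0, 0.27, 0], "hand": 1}
  ]
}}

```text
t: 0.98
tool_pos: [0.4632, -0.2706, 0.2311]
eef_rot: [[-0.022, -0.0, 1.0], [-1.0, 0.0, -0.022], [-0.0, -1.0, -0.0]]
ft_force: [1.0, -1.9, -1.0]
gripper_width: 0.0855
```

Request:
{"name": "arm_command", "arguments": {
  "series": [
    {"slide": [-0.083, 0, 0.116], "rot": [0, 0, 0], "hand": 1},
    {"slide": [-0.083, 0, 0.116], "rot": [0, 0, 0], "hand": 1},
    {"slide": [-0.083, 0, 0.116], "rot": [0, 0, 0], "hand": 1},
    {"slide": [-0.083, 0, 0.116], "rot": [0, 0, 0], "hand": 1},
    {"slide": [-0.083, 0, 0.116], "rot": [0, 0, 0], "hand": 1},
    {"slide": [-0.083, 0, 0.116], "rot": [0, 0, 0], "hand": 1}
  ]
}}

```text
t: 1.48
tool_pos: [0.5801, -0.191, 0.2304]
eef_rot: [[-0.02, -0.002, 1.0], [-1.0, 0.0, -0.02], [-0.0, -1.0, -0.002]]
ft_force: [-0.7, -0.3, -0.1]
gripper_width: 0.0855
```

Run:
```python
from h import *
import cv2,pickle
s=readout.state(); print(s["tool_pos"],s["ft_force"],s["dq"].round(2),s["joint_positions"].round(1))
im=snapshot("wrist"); cv2.imwrite("pics/w1.png",im); pickle.dump(s,open("w1.pkl","wb"))
```

```text
[ 0.58012036 -0.19097598  0.23037685] [-0.68117996 -0.27123832 -0.07504397] [-2.1  -1.47 -1.55  0.36 -0.37 -0.  ] [-18.2  23.5   4.8  71.4  -0.  162.9]
```

View pics/w1.png

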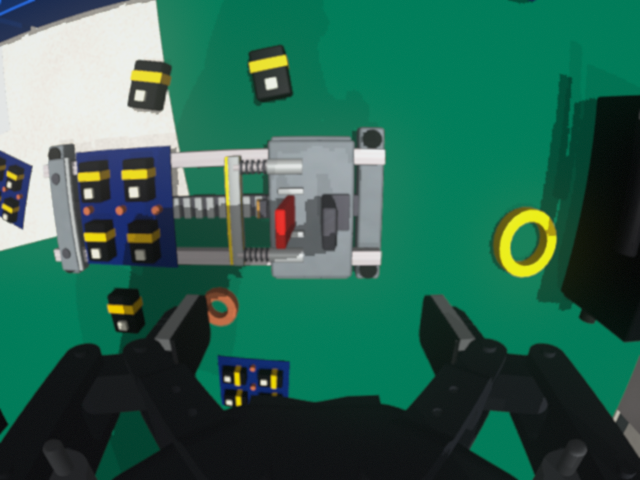

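The wrist view shows the sliding jaw with the red lever at (285,222) and the post at (330,220). I'll zoom in.

Run:
```python
import cv2
a=cv2.imread("pics/w1.png")
cv2.imwrite("pics/w1a.png",cv2.resize(a[120:290,160:400],(720,510),interpolation=cv2.INTER_CUBIC))
cv2.imwrite("pics/w1b.png",cv2.resize(a[130:280,40:280],(720,450),interpolation=cv2.INTER_CUBIC))
```

```text
(no output)
```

View pics/w1a.png

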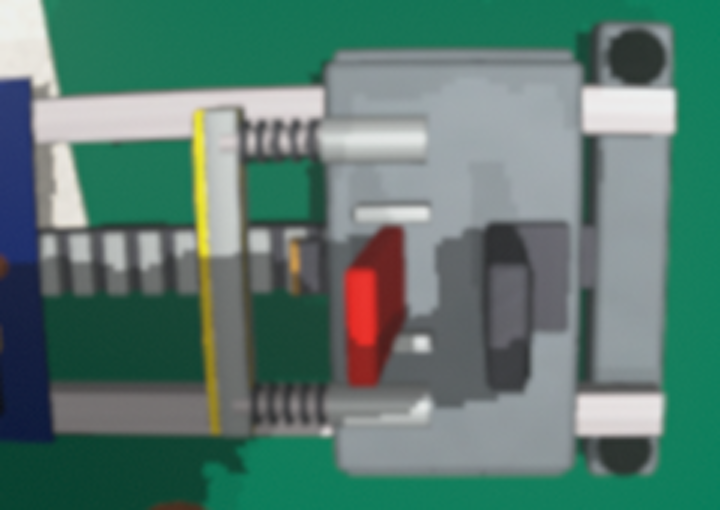

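View pics/w1b.png

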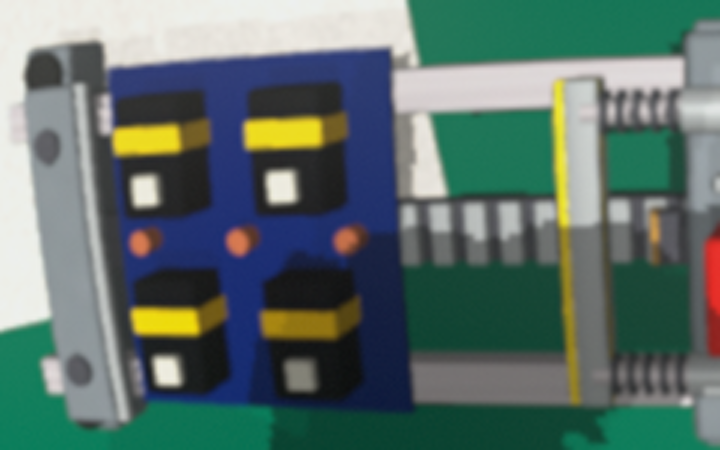

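Run:
```python
from h import *
import pickle
s=pickle.load(open("w1.pkl","rb"))
A=lambda x,y,h:wrist_ray(160+(x-1)/3,120+(y-1)/3,h,s)
B=lambda x,y,h:wrist_ray(40+(x-1)/3,130+(y-1)/3,h,s)
for n,p in dict(posttopTL=A(490,265,.116),postTR=A(528,265,.116),postBL=A(488,390,.116),postBR=A(526,390,.116),
 levTL=A(346,268,.112),levTR=A(374,268,.112),levBL=A(350,385,.112),levBR=A(380,385,.112),
 railRU=A(675,110,.04),railRL=A(664,412,.04),
 railLU=B(10,121,.04),railLL=B(45,376,.04), lipU=A(196,112,.053),lipL=A(213,432,.053), fixtopU=B(78,85,.053),fixtopL=B(122,418,.053),
 fixinU=B(84,85,.053), boardUR=B(390,48,.0424),boardLR=B(412,410,.0424),boardUL=B(110,70,.0424),
 pawl=A(290,265,.035)).items(): print(n,p.round(4))
```

```text
posttopTL [ 0.5976 -0.1985  0.116 ]
postTR [ 0.5974 -0.2073  0.116 ]
postBL [ 0.5669 -0.1975  0.116 ]
postBR [ 0.5667 -0.2067  0.116 ]
levTL [ 0.5968 -0.1643  0.112 ]
levTR [ 0.5967 -0.171   0.112 ]
levBL [ 0.5676 -0.1638  0.112 ]
levBR [ 0.5675 -0.1712  0.112 ]
railRU [ 0.6288 -0.2561  0.04  ]
railRL [ 0.5338 -0.2545  0.04  ]
railLU [0.637 0.101 0.04 ]
railLL [0.5403 0.1036 0.04  ]
lipU [ 0.6326 -0.1156  0.053 ]
lipL [ 0.5347 -0.1134  0.053 ]
fixtopU [0.6463 0.0554 0.053 ]
fixtopL [0.5288 0.0582 0.053 ]
fixinU [0.646  0.0527 0.053 ]
boardUR [ 0.6461 -0.06    0.0424]
boardLR [ 0.5285 -0.0548  0.0424]
boardUL [0.6498 0.0484 0.0424]
pawl [ 0.5828 -0.1381  0.035 ]
```

Request:
{"name": "arm_command", "arguments": {
  "series": [
    {"slide": [-0.002, 0.1, 0.001], "rot": [0, 0, 0], "hand": 1},
    {"slide": [-0.002, 0.1, 0.001], "rot": [0, 0, 0], "hand": 1},
    {"slide": [-0.002, 0.1, 0.001], "rot": [0, 0, 0], "hand": 1},
    {"slide": [-0.002, 0.14, 0.001], "rot": [0, 0, 0], "hand": 1},
    {"slide": [-0.002, 0.14, 0.001], "rot": [0, 0, 0], "hand": 1},
    {"slide": [-0.002, 0.14, 0.001], "rot": [0, 0, 0], "hand": 1}
  ]
}}

```text
t: 2.03
tool_pos: [0.5774, -0.1902, 0.0898]
eef_rot: [[-0.024, -0.006, 1.0], [-1.0, 0.002, -0.024], [-0.002, -1.0, -0.006]]
ft_force: [1.2, -0.3, 0.0]
gripper_width: 0.0856
```

Run:
```python
from h import *
import cv2,pickle
snapshot("wrist");s=readout.state(); print(s["tool_pos"],s["eef_rot"].round(4),s["ft_force"],s["dq"].round(2))
im=snapshot("wrist"); cv2.imwrite("pics/w2.png",im); pickle.dump(s,open("w2.pkl","wb"))
```

```text
[ 0.57979975 -0.19074166  0.09197248] [[-2.380e-02 -1.100e-03  9.997e-01]
 [-9.997e-01  2.000e-04 -2.380e-02]
 [-2.000e-04 -1.000e+00 -1.100e-03]] [1.02720516 0.5931755  0.28575055] [ 0.38 -1.38  3.42 -0.19  0.02  0.02]
```

View pics/w2.png

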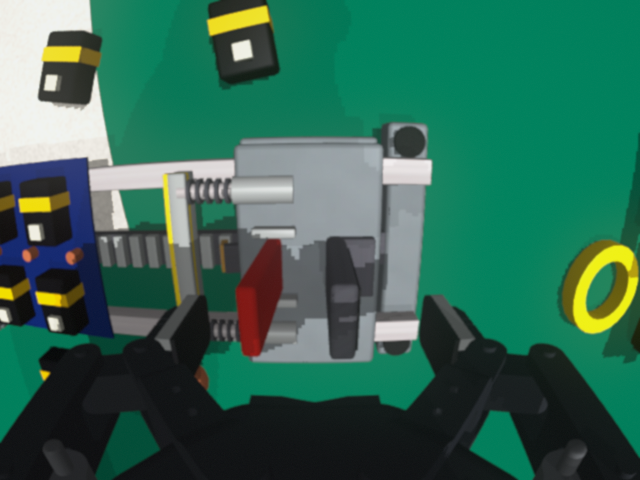

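Request:
{"name": "arm_command", "arguments": {
  "series": [
    {"slide": [-0.003, 0.01, 0.002], "rot": [0, 0, 0], "hand": 1},
    {"slide": [-0.003, 0.02, 0.002], "rot": [0, 0, 0], "hand": 0.6},
    {"slide": [-0.003, 0.02, 0.002], "rot": [0, 0, 0], "hand": 0.4},
    {"slide": [-0.003, 0.02, 0.002], "rot": [0, 0, 0], "hand": 0.25},
    {"slide": [-0.003, 0.02, 0.002], "rot": [0, 0, 0], "hand": 0.25}
  ]
}}

```text
t: 2.55
tool_pos: [0.583, -0.1869, 0.0714]
eef_rot: [[-0.022, 0.0, 1.0], [-1.0, -0.0, -0.022], [0.0, -1.0, 0.0]]
ft_force: [0.9, -0.3, 0.3]
gripper_width: 0.0531
```

Request:
{"name": "arm_command", "arguments": {
  "series": [
    {"slide": [0, 0, 0], "rot": [0, 0, 0], "hand": 0.15},
    {"slide": [0, 0, 0], "rot": [0, 0, 0], "hand": 0.1},
    {"slide": [0, 0, 0], "rot": [0, 0, 0], "hand": 0.05}
  ]
}}

```text
t: 2.8
tool_pos: [0.5833, -0.1857, 0.0719]
eef_rot: [[-0.022, 0.001, 1.0], [-1.0, 0.002, -0.022], [-0.002, -1.0, 0.001]]
ft_force: [-0.5, 5.0, 2.2]
gripper_width: 0.0447
```

Request:
{"name": "arm_command", "arguments": {
  "series": [
    {"slide": [0, 0, 0], "rot": [0, 0, 0], "hand": 0},
    {"slide": [0, 0, 0], "rot": [0, 0, 0], "hand": -0.05},
    {"slide": [0, 0, 0], "rot": [0, 0, 0], "hand": -0.1},
    {"slide": [0, 0, 0], "rot": [0, 0, 0], "hand": -0.15}
  ]
}}

```text
t: 3.13
tool_pos: [0.5834, -0.1874, 0.0724]
eef_rot: [[-0.022, 0.001, 1.0], [-1.0, -0.0, -0.022], [0.0, -1.0, 0.001]]
ft_force: [-1.5, -1.7, 7.0]
gripper_width: 0.0376
```

Request:
{"name": "arm_command", "arguments": {
  "series": [
    {"slide": [0, 0, 0], "rot": [0, 0, 0], "hand": -0.3},
    {"slide": [0, 0, 0], "rot": [0, 0, 0], "hand": -0.4},
    {"slide": [0, 0, 0], "rot": [0, 0, 0], "hand": -0.4},
    {"slide": [0, 0, 0], "rot": [0, 0, 0], "hand": -0.4}
  ]
}}

```text
t: 3.47
tool_pos: [0.5834, -0.1875, 0.0724]
eef_rot: [[-0.023, 0.002, 1.0], [-1.0, 0.0, -0.023], [-0.0, -1.0, 0.002]]
ft_force: [-1.5, -2.2, 7.3]
gripper_width: 0.0373
```

Run:
```python
from h import *
import cv2,pickle
s=readout.state(); print(s["tool_pos"],s["ft_force"],s["gripper_width"])
im=snapshot("wrist"); cv2.imwrite("pics/w3.png",im); pickle.dump(s,open("w3.pkl","wb"))
```

```text
[ 0.58339851 -0.18746947  0.07242992] [-1.52691657 -2.24700079  7.33808317] 0.037333231888915026
```

View pics/w3.png

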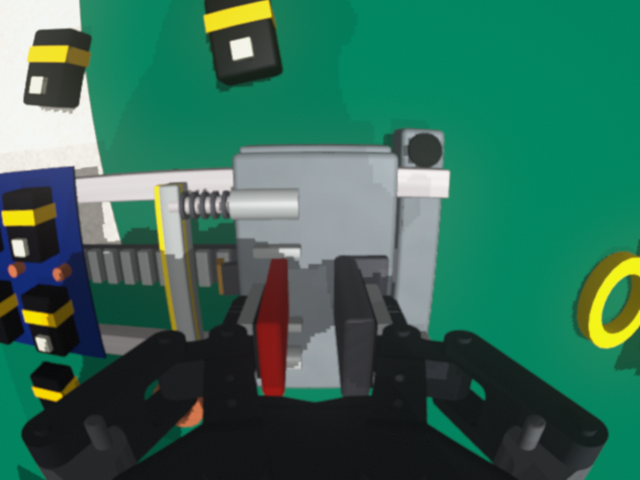

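Lever upright and squeezed (width 37 mm). I'll slide the jaw slowly.

Request:
{"name": "arm_command", "arguments": {
  "series": [
    {"slide": [-0.002, 0, 0], "rot": [0, 0, 0], "hand": -0.4},
    {"slide": [-0.006, 0, 0], "rot": [0, 0, 0], "hand": -0.4},
    {"slide": [-0.011, 0, 0], "rot": [0, 0, 0], "hand": -0.4},
    {"slide": [-0.016, 0, 0], "rot": [0, 0, 0], "hand": -0.4},
    {"slide": [-0.021, 0, 0], "rot": [0, 0, 0], "hand": -0.4},
    {"slide": [-0.026, 0, 0], "rot": [0, 0, 0], "hand": -0.4},
    {"slide": [-0.031, 0, 0], "rot": [0, 0, 0], "hand": -0.4},
    {"slide": [-0.036, 0, 0], "rot": [0, 0, 0], "hand": -0.4},
    {"slide": [-0.041, 0, 0], "rot": [0, 0, 0], "hand": -0.4},
    {"slide": [-0.045, 0, 0], "rot": [0, 0, 0], "hand": -0.4}
  ]
}}

```text
t: 4.35
tool_pos: [0.5842, -0.1446, 0.0724]
eef_rot: [[-0.024, 0.001, 1.0], [-1.0, -0.004, -0.024], [0.004, -1.0, 0.001]]
ft_force: [-2.0, -8.7, 7.4]
gripper_width: 0.0371
```

Run:
```python
from h import *
import cv2,pickle
s=readout.state(); print(s["tool_pos"],s["ft_force"],s["gripper_width"])
im=snapshot("wrist"); cv2.imwrite("pics/w4.png",im); pickle.dump(s,open("w4.pkl","wb"))
```

```text
[ 0.58419686 -0.14463064  0.07239094] [-1.9825765  -8.70903765  7.37969708] 0.037058100907186926
```

View pics/w4.png

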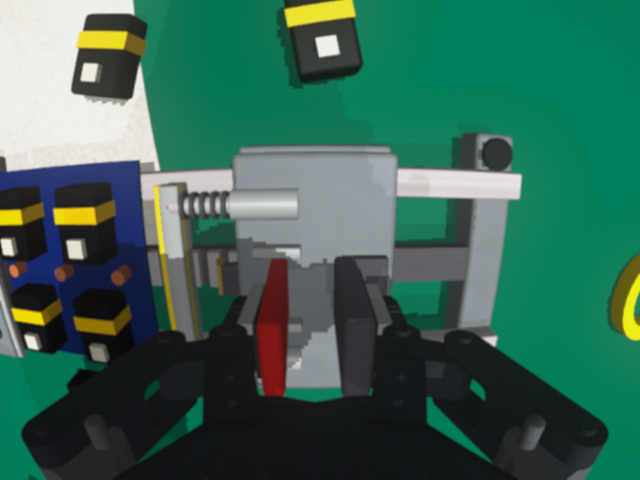

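Request:
{"name": "arm_command", "arguments": {
  "series": [
    {"slide": [-0.003, 0, 0], "rot": [0, 0, 0], "hand": -0.4},
    {"slide": [-0.006, 0, 0], "rot": [0, 0, 0], "hand": -0.4},
    {"slide": [-0.009, 0, 0], "rot": [0, 0, 0], "hand": -0.4},
    {"slide": [-0.011, 0, 0], "rot": [0, 0, 0], "hand": -0.4},
    {"slide": [-0.013, 0, 0], "rot": [0, 0, 0], "hand": -0.4},
    {"slide": [-0.015, 0, 0], "rot": [0, 0, 0], "hand": -0.4},
    {"slide": [-0.017, 0, 0], "rot": [0, 0, 0], "hand": -0.4},
    {"slide": [-0.019, 0, 0], "rot": [0, 0, 0], "hand": -0.4}
  ]
}}

```text
t: 5.07
tool_pos: [0.5845, -0.126, 0.0724]
eef_rot: [[-0.024, 0.001, 1.0], [-1.0, -0.004, -0.024], [0.004, -1.0, 0.001]]
ft_force: [-2.1, -10.2, 6.7]
gripper_width: 0.0372
```

Request:
{"name": "arm_command", "arguments": {
  "series": [
    {"slide": [-0.001, 0, 0], "rot": [0, 0, 0], "hand": -0.4},
    {"slide": [-0.002, 0, 0], "rot": [0, 0, 0], "hand": -0.4},
    {"slide": [-0.003, 0, 0], "rot": [0, 0, 0], "hand": -0.4}
  ]
}}

```text
t: 5.32
tool_pos: [0.5847, -0.1231, 0.0724]
eef_rot: [[-0.025, 0.001, 1.0], [-1.0, -0.004, -0.025], [0.004, -1.0, 0.001]]
ft_force: [-3.1, -10.0, 6.3]
gripper_width: 0.0371
```

Run:
```python
from h import *
import cv2,pickle
s=readout.state(); print(s["tool_pos"],s["ft_force"],s["gripper_width"])
im=snapshot("wrist"); cv2.imwrite("pics/w5.png",im); pickle.dump(s,open("w5.pkl","wb"))
```

```text
[ 0.58465895 -0.12313712  0.07240507] [-3.13579227 -9.96952125  6.32096956] 0.037124110833926256
```

View pics/w5.png

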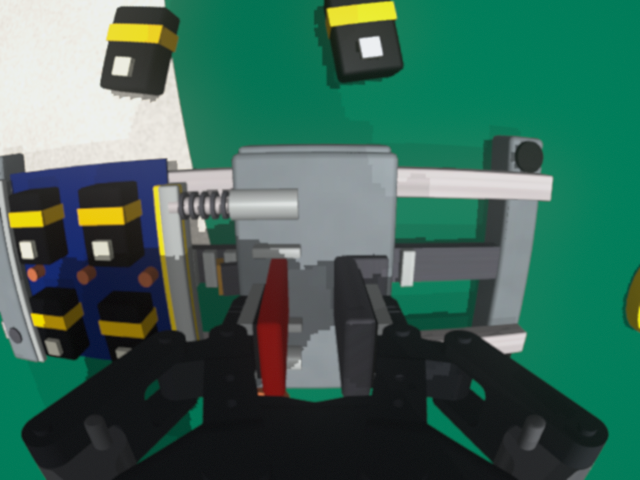

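Request:
{"name": "arm_command", "arguments": {
  "series": [
    {"slide": [-0.001, 0, 0], "rot": [0, 0, 0], "hand": -0.4},
    {"slide": [-0.002, 0, 0], "rot": [0, 0, 0], "hand": -0.4},
    {"slide": [-0.003, 0, 0], "rot": [0, 0, 0], "hand": -0.4}
  ]
}}

```text
t: 5.62
tool_pos: [0.5847, -0.1206, 0.0724]
eef_rot: [[-0.025, 0.001, 1.0], [-1.0, -0.005, -0.025], [0.005, -1.0, 0.001]]
ft_force: [-3.6, -12.2, 7.6]
gripper_width: 0.0374
```

Request:
{"name": "arm_command", "arguments": {
  "series": [
    {"slide": [-0.001, 0, 0], "rot": [0, 0, 0], "hand": -0.4},
    {"slide": [-0.002, 0, 0], "rot": [0, 0, 0], "hand": -0.4},
    {"slide": [-0.003, 0, 0], "rot": [0, 0, 0], "hand": -0.4}
  ]
}}

```text
t: 5.87
tool_pos: [0.5847, -0.1178, 0.0724]
eef_rot: [[-0.025, 0.001, 1.0], [-1.0, -0.006, -0.025], [0.006, -1.0, 0.001]]
ft_force: [-3.3, -12.8, 7.0]
gripper_width: 0.0377
```

Run:
```python
from h import *
import cv2,pickle
s=readout.state(); print(s["tool_pos"],s["ft_force"],s["gripper_width"])
im=snapshot("wrist"); cv2.imwrite("pics/w6.png",im); pickle.dump(s,open("w6.pkl","wb"))
```

```text
[ 0.58472983 -0.11784638  0.0723772 ] [ -3.28168005 -12.77562417   6.99257052] 0.037702130213964576
```

View pics/w6.png

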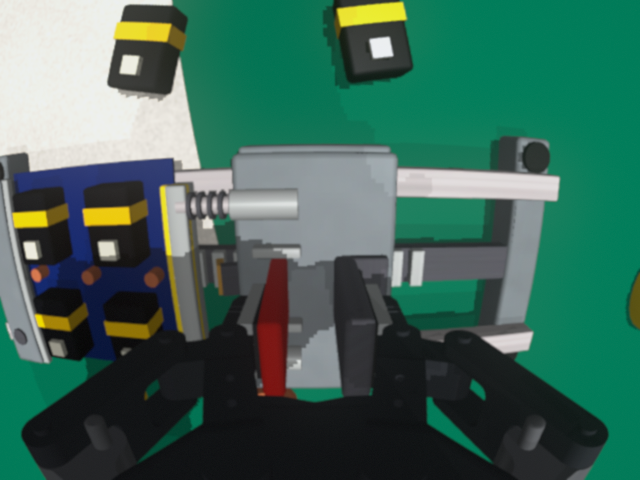

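Run:
```python
import cv2, numpy as np
a=cv2.imread("pics/w6.png")[225:315,150:290]; b=cv2.imread("pics/w3.png")[225:315,150:290]
cv2.imwrite("pics/z6.png",cv2.resize(np.hstack([a,b]),None,fx=2.8,fy=2.8,interpolation=cv2.INTER_CUBIC))
c=cv2.resize(np.vstack([a,b]),None,fx=3.3,fy=3.3,interpolation=cv2.INTER_CUBIC);cv2.imwrite("pics/z6.png",c)
```

```text
(no output)
```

View pics/z6.png

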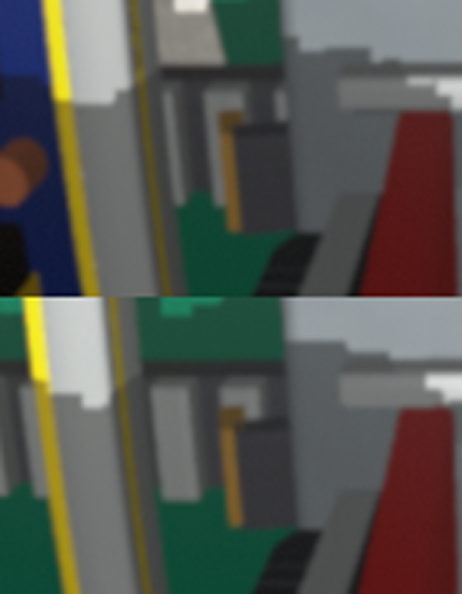

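Run:
```python
import cv2, numpy as np, pickle
from h import *
for n in (3,4,5,6):
    im=cv2.imread(f"pics/w{n}.png").astype(int); s=pickle.load(open(f"w{n}.pkl","rb"))
    r=[]
    for v in (200,215,230):
        row=im[v,120:230]; y=(row[:,2]>150)&(row[:,1]>140)&(row[:,0]<90)
        c=np.where(y)[0]; 
        if len(c): 
            u=120+c.mean(); p=wrist_ray(u,v,.053,s); r.append((round(u,1),(p[1]-s["tool_pos"][1]).round(4),p[1].round(4)))
    print(n,r)
```

```text
3 [(np.float64(156.5), np.float64(0.0715), np.float64(-0.1159)), (np.float64(158.0), np.float64(0.0716), np.float64(-0.1159)), (np.float64(159.0), np.float64(0.0721), np.float64(-0.1154))]
4 [(np.float64(156.5), np.float64(0.0712), np.float64(-0.0734)), (np.float64(157.5), np.float64(0.0716), np.float64(-0.073)), (np.float64(159.0), np.float64(0.0718), np.float64(-0.0729))]
5 [(np.float64(156.0), np.float64(0.0715), np.float64(-0.0517)), (np.float64(143.5), np.float64(0.0791), np.float64(-0.0441)), (np.float64(159.0), np.float64(0.0717), np.float64(-0.0514))]
6 [(np.float64(163.0), np.float64(0.0677), np.float64(-0.0501)), (np.float64(137.7), np.float64(0.0822), np.float64(-0.0357)), (np.float64(165.5), np.float64(0.0682), np.float64(-0.0496))]
```

Lip now measures about 3.7 mm in. From the teeth in the image, the next notch forward is about 9 mm away (lip about 12.5 mm). I'll go about 7 mm on, still squeezed.

Request:
{"name": "arm_command", "arguments": {
  "series": [
    {"slide": [-0.001, 0, 0], "rot": [0, 0, 0], "hand": -0.4},
    {"slide": [-0.002, 0, 0], "rot": [0, 0, 0], "hand": -0.4},
    {"slide": [-0.003, 0, 0], "rot": [0, 0, 0], "hand": -0.4},
    {"slide": [-0.004, 0, 0], "rot": [0, 0, 0], "hand": -0.4},
    {"slide": [-0.005, 0, 0], "rot": [0, 0, 0], "hand": -0.4},
    {"slide": [-0.006, 0, 0], "rot": [0, 0, 0], "hand": -0.4},
    {"slide": [-0.007, 0, 0], "rot": [0, 0, 0], "hand": -0.4},
    {"slide": [-0.007, 0, 0], "rot": [0, 0, 0], "hand": -0.4}
  ]
}}

```text
t: 6.58
tool_pos: [0.5848, -0.1111, 0.0724]
eef_rot: [[-0.025, 0.001, 1.0], [-1.0, -0.006, -0.025], [0.006, -1.0, 0.001]]
ft_force: [-3.0, -12.9, 6.3]
gripper_width: 0.0371
```

Run:
```python
from h import *
import cv2,pickle
s=readout.state(); print(s["tool_pos"],s["ft_force"],s["gripper_width"])
im=snapshot("wrist"); cv2.imwrite("pics/w7.png",im); pickle.dump(s,open("w7.pkl","wb"))
for v in (200,):
    row=im[v,120:230].astype(int); y=(row[:,2]>150)&(row[:,1]>140)&(row[:,0]<90); c=np.where(y)[0]
    u=120+c.mean(); p=wrist_ray(u,v,.053,s); print("lip",.0715-(p[1]-s["tool_pos"][1]),c+120)
a=im[130:370,100:420];cv2.imwrite("pics/z7.png",cv2.resize(a,None,fx=2.5,fy=2.5,interpolation=cv2.INTER_CUBIC))
```

```text
[ 0.58484126 -0.11113102  0.0723797 ] [ -2.96689939 -12.89378349   6.2792379 ] 0.037131282634109974
lip 0.010407373085100924 [174 175 176 177 178]
```

View pics/z7.png

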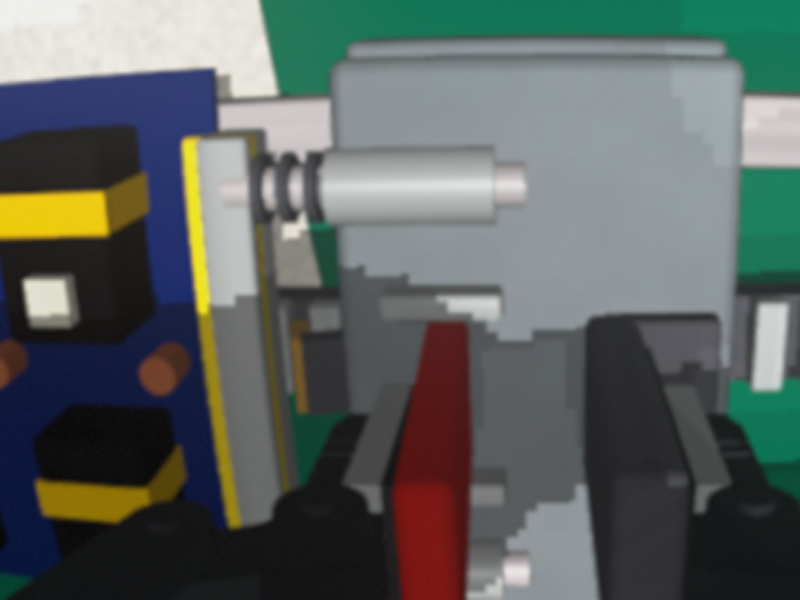

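Request:
{"name": "arm_command", "arguments": {
  "series": [
    {"slide": [-0.001, 0, 0], "rot": [0, 0, 0], "hand": -0.4},
    {"slide": [-0.001, 0, 0], "rot": [0, 0, 0], "hand": -0.4},
    {"slide": [-0.001, 0, 0], "rot": [0, 0, 0], "hand": -0.4},
    {"slide": [0.002, 0, 0], "rot": [0, 0, 0], "hand": 0.2},
    {"slide": [0.004, 0, 0], "rot": [0, 0, 0], "hand": 0.5},
    {"slide": [0.004, 0, 0], "rot": [0, 0, 0], "hand": 0.5},
    {"slide": [0.004, 0, 0], "rot": [0, 0, 0], "hand": 0.5},
    {"slide": [0.004, 0, 0], "rot": [0, 0, 0], "hand": 0.5}
  ]
}}

```text
t: 7.3
tool_pos: [0.5847, -0.111, 0.0711]
eef_rot: [[-0.022, -0.0, 1.0], [-1.0, -0.0, -0.022], [0.0, -1.0, -0.0]]
ft_force: [0.0, -0.4, -0.3]
gripper_width: 0.064
```

Run:
```python
from h import *
import cv2,pickle
s=readout.state(); print(s["tool_pos"],s["ft_force"],s["gripper_width"])
im=snapshot("wrist"); cv2.imwrite("pics/w8.png",im); pickle.dump(s,open("w8.pkl","wb"))
a=im[130:370,100:420];cv2.imwrite("pics/z8.png",cv2.resize(a,None,fx=2.5,fy=2.5,interpolation=cv2.INTER_CUBIC))
```

```text
[ 0.58466552 -0.11097853  0.07111033] [ 0.03295057 -0.41545902 -0.32419171] 0.06403364018181412
```

View pics/z8.png

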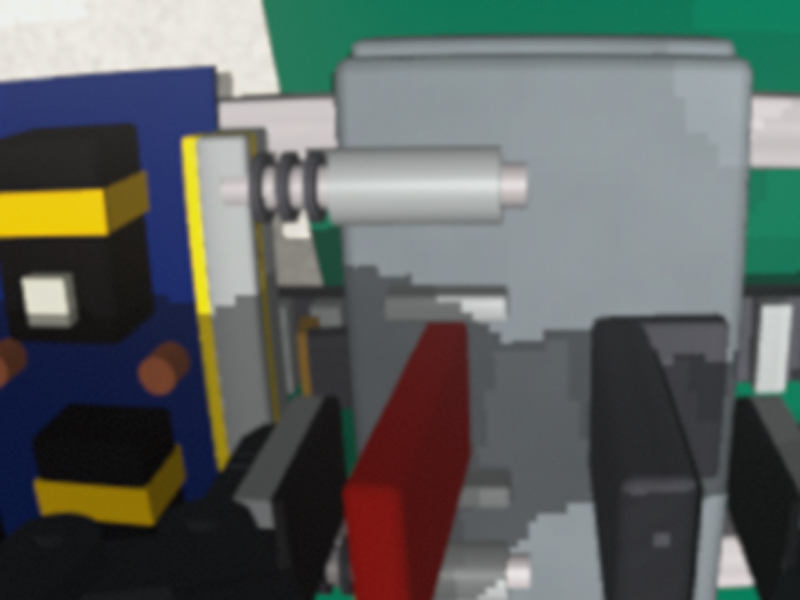

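Run:
```python
from h import *
import pickle,cv2
s=pickle.load(open("w8.pkl","rb")); im=cv2.imread("pics/w8.png")
A=lambda x,y,h:wrist_ray(100+(x-1)/2.5,130+(y-1)/2.5,h,s)
L=A(347,490,.112);Rr=A(404,490,.112);P1=A(622,485,.116);P2=A(697,485,.116)
print(L[1],Rr[1],P1[1],P2[1],"lever top outer ahead of grip",L[1]-(P2[1]+.019), L[1]-(P1[1]+.009))
row=im[200,120:230].astype(int); y=(row[:,2]>150)&(row[:,1]>140)&(row[:,0]<90); c=np.where(y)[0]
p=wrist_ray(120+c.mean(),200,.053,s);print(p)
```

```text
-0.08860530811693751 -0.0958494817089989 -0.12240141125744051 -0.13139442027296122 lever top outer ahead of grip 0.02378911215602371 0.024796103140503012
[ 0.62746072 -0.05003113  0.053     ]
```

Lever is at about 0.19 rad, so the pawl rests on a tooth; the lip is about 9 mm in. I'll nudge forward by pushing on the post with the rear finger.

Request:
{"name": "arm_command", "arguments": {
  "series": [
    {"slide": [-0.004, 0, 0], "rot": [0, 0, 0], "hand": 0.5},
    {"slide": [-0.008, 0, 0], "rot": [0, 0, 0], "hand": 0.5},
    {"slide": [-0.01, 0, 0], "rot": [0, 0, 0], "hand": 0.5},
    {"slide": [-0.011, 0, 0], "rot": [0, 0, 0], "hand": 0.5},
    {"slide": [-0.012, 0, 0], "rot": [0, 0, 0], "hand": 0.5},
    {"slide": [-0.012, 0, 0], "rot": [0, 0, 0], "hand": 0.5}
  ]
}}

```text
t: 7.85
tool_pos: [0.5849, -0.0988, 0.0713]
eef_rot: [[-0.022, 0.0, 1.0], [-1.0, -0.0, -0.022], [0.0, -1.0, 0.0]]
ft_force: [0.9, 0.3, 0.2]
gripper_width: 0.0639
```

Request:
{"name": "arm_command", "arguments": {
  "series": [
    {"slide": [-0.001, 0, 0], "rot": [0, 0, 0], "hand": 0.5},
    {"slide": [-0.002, 0, 0], "rot": [0, 0, 0], "hand": 0.5},
    {"slide": [-0.002, 0, 0], "rot": [0, 0, 0], "hand": 0.5}
  ]
}}

```text
t: 8.1
tool_pos: [0.585, -0.0989, 0.0712]
eef_rot: [[-0.023, -0.0, 1.0], [-1.0, -0.004, -0.023], [0.004, -1.0, 0.0]]
ft_force: [0.4, -6.3, -2.1]
gripper_width: 0.0641
```

Request:
{"name": "arm_command", "arguments": {
  "series": [
    {"slide": [-0.001, 0, 0], "rot": [0, 0, 0], "hand": 0.5},
    {"slide": [-0.0015, 0, 0], "rot": [0, 0, 0], "hand": 0.5},
    {"slide": [-0.0015, 0, 0], "rot": [0, 0, 0], "hand": 0.5}
  ]
}}

```text
t: 8.35
tool_pos: [0.585, -0.0989, 0.0711]
eef_rot: [[-0.024, -0.0, 1.0], [-1.0, -0.007, -0.024], [0.007, -1.0, -0.0]]
ft_force: [-0.5, -10.0, -2.2]
gripper_width: 0.0637
```

Request:
{"name": "arm_command", "arguments": {
  "series": [
    {"slide": [-0.0005, 0, 0], "rot": [0, 0, 0], "hand": 0.5},
    {"slide": [-0.001, 0, 0], "rot": [0, 0, 0], "hand": 0.5},
    {"slide": [-0.001, 0, 0], "rot": [0, 0, 0], "hand": 0.5}
  ]
}}

```text
t: 8.6
tool_pos: [0.585, -0.0988, 0.0711]
eef_rot: [[-0.025, -0.0, 1.0], [-1.0, -0.008, -0.025], [0.008, -1.0, -0.0]]
ft_force: [-1.1, -12.7, -2.7]
gripper_width: 0.064
```

Request:
{"name": "arm_command", "arguments": {
  "series": [
    {"slide": [-0.0005, 0, 0], "rot": [0, 0, 0], "hand": 0.5},
    {"slide": [-0.001, 0, 0], "rot": [0, 0, 0], "hand": 0.5},
    {"slide": [-0.001, 0, 0], "rot": [0, 0, 0], "hand": 0.5}
  ]
}}

```text
t: 8.85
tool_pos: [0.5851, -0.0988, 0.0711]
eef_rot: [[-0.025, -0.0, 1.0], [-1.0, -0.01, -0.025], [0.01, -1.0, -0.0]]
ft_force: [-0.1, -14.9, -3.1]
gripper_width: 0.0643
```

Request:
{"name": "arm_command", "arguments": {
  "series": [
    {"slide": [-0.0005, 0, 0], "rot": [0, 0, 0], "hand": 0.5},
    {"slide": [-0.0005, 0, 0], "rot": [0, 0, 0], "hand": 0.5}
  ]
}}

```text
t: 9.02
tool_pos: [0.5851, -0.0987, 0.071]
eef_rot: [[-0.026, -0.0, 1.0], [-1.0, -0.011, -0.026], [0.011, -1.0, -0.0]]
ft_force: [0.7, -15.7, -4.7]
gripper_width: 0.0643
```

Run:
```python
from h import *
import cv2,pickle
s=readout.state(); print(s["tool_pos"],s["ft_force"],s["gripper_width"])
im=snapshot("wrist"); cv2.imwrite("pics/w9.png",im); pickle.dump(s,open("w9.pkl","wb"))
a=im[130:370,100:420];cv2.imwrite("pics/z9.png",cv2.resize(a,None,fx=2.5,fy=2.5,interpolation=cv2.INTER_CUBIC))
```

```text
[ 0.58505344 -0.09873545  0.07102035] [  0.70870539 -15.67561362  -4.67363289] 0.06434100543843785
```

View pics/z9.png

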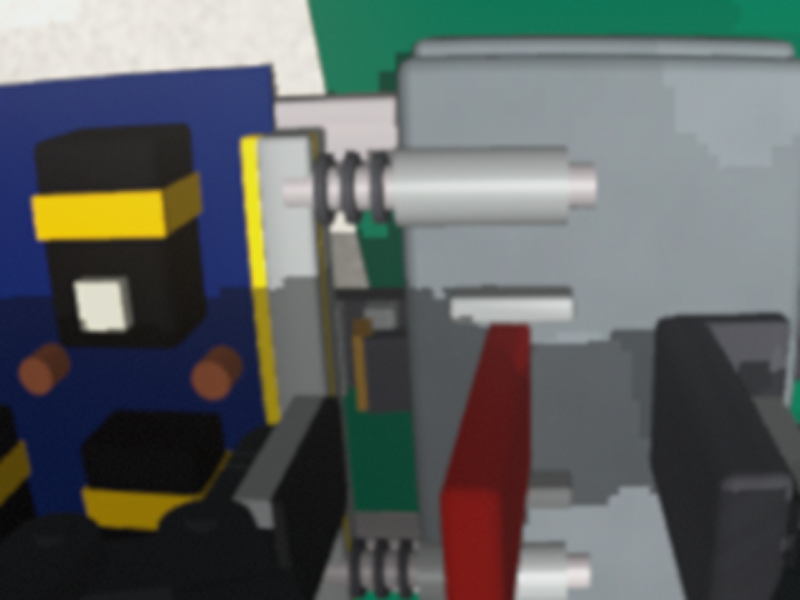

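Request:
{"name": "arm_command", "arguments": {
  "series": [
    {"slide": [-0.0005, 0, 0], "rot": [0, 0, 0], "hand": 0.5},
    {"slide": [-0.0005, 0, 0], "rot": [0, 0, 0], "hand": 0.5}
  ]
}}

```text
t: 9.23
tool_pos: [0.5851, -0.0987, 0.071]
eef_rot: [[-0.026, -0.0, 1.0], [-1.0, -0.012, -0.026], [0.012, -1.0, -0.0]]
ft_force: [0.2, -17.5, -3.2]
gripper_width: 0.064
```

Request:
{"name": "arm_command", "arguments": {
  "series": [
    {"slide": [-0.0005, 0, 0], "rot": [0, 0, 0], "hand": 0.5},
    {"slide": [-0.0005, 0, 0], "rot": [0, 0, 0], "hand": 0.5}
  ]
}}

```text
t: 9.4
tool_pos: [0.5851, -0.0987, 0.071]
eef_rot: [[-0.026, -0.0, 1.0], [-1.0, -0.013, -0.026], [0.013, -1.0, -0.0]]
ft_force: [-0.1, -18.2, -4.2]
gripper_width: 0.0636
```

Request:
{"name": "arm_command", "arguments": {
  "series": [
    {"slide": [-0.0005, 0, 0], "rot": [0, 0, 0], "hand": 0.5},
    {"slide": [-0.0005, 0, 0], "rot": [0, 0, 0], "hand": 0.5}
  ]
}}

```text
t: 9.57
tool_pos: [0.5851, -0.0986, 0.0709]
eef_rot: [[-0.027, -0.0, 1.0], [-1.0, -0.014, -0.027], [0.014, -1.0, -0.0]]
ft_force: [0.5, -20.6, -4.6]
gripper_width: 0.0642
```

Run:
```python
from h import *
import cv2,pickle
s=readout.state(); print(s["tool_pos"],s["ft_force"],s["torque"],s["gripper_width"])
im=snapshot("wrist"); cv2.imwrite("pics/w10.png",im); pickle.dump(s,open("w10.pkl","wb"))
im2=snapshot("side"); cv2.imwrite("pics/s10.png",cv2.resize(im2[200:360,270:430],(640,640),interpolation=cv2.INTER_CUBIC))
s9=s
A=lambda x,y,h:wrist_ray(100+(x-1)/2.5,130+(y-1)/2.5,h,pickle.load(open("w9.pkl","rb")))
L=A(443,490,.112);R=A(498,490,.112);P1=A(717,485,.116);P2=A(795,485,.116)
print(L[1],R[1],P1[1],P2[1],L[1]-(P1[1]+.009))
```

```text
[ 0.58508735 -0.09859624  0.07094491] [  0.50002419 -20.57538713  -4.5957601 ] [-3.27044716 -0.06520233  0.08397947] 0.06415323132212891
-0.08810108869392765 -0.09487784335616892 -0.12118034952128301 -0.13098176711408996 0.02407926082735537
```

View pics/w10.png

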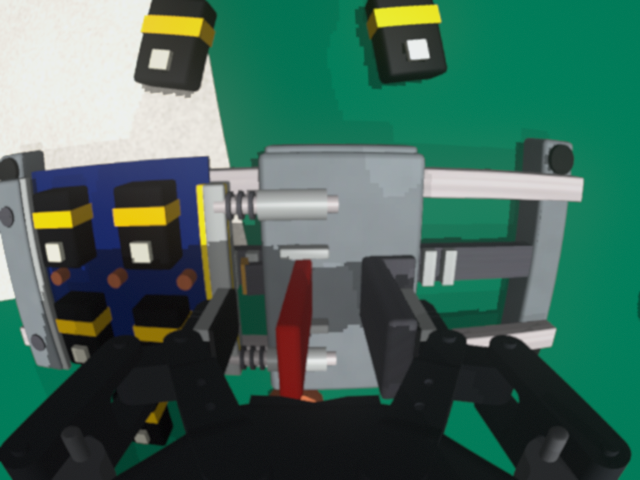

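View pics/s10.png

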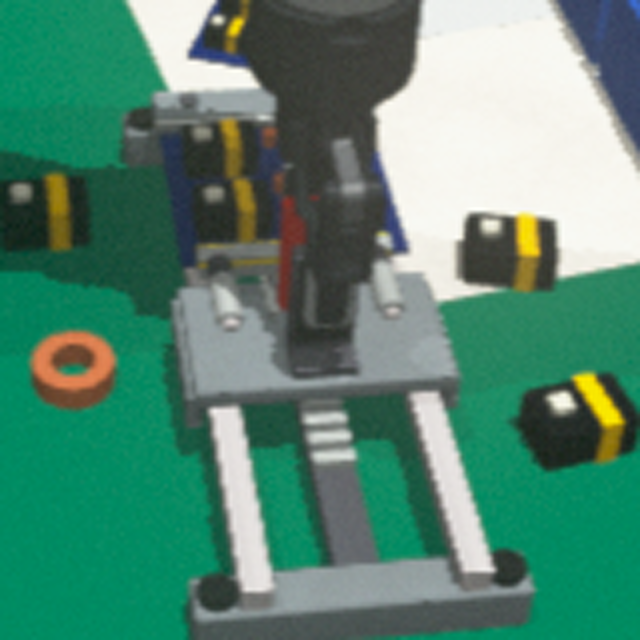

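The jaw didn't move at 20 N, which is more than the expected drag. I won't push harder against a pawl that may be catching. I'll back off, squeeze again, advance about 3.5 mm with the pawl clear, and release there.

Request:
{"name": "arm_command", "arguments": {
  "series": [
    {"slide": [0.006, 0, 0], "rot": [0, 0, 0], "hand": 0.5},
    {"slide": [0.012, 0, 0], "rot": [0, 0, 0], "hand": 0.5},
    {"slide": [0.018, 0, 0], "rot": [0, 0, 0], "hand": 0.4},
    {"slide": [0.0205, 0, 0], "rot": [0, 0, 0], "hand": 0.25},
    {"slide": [0.0205, 0, 0], "rot": [0, 0, 0], "hand": 0.15},
    {"slide": [0.0205, 0, 0], "rot": [0, 0, 0], "hand": 0.1},
    {"slide": [0.0205, 0, 0], "rot": [0, 0, 0], "hand": 0.05}
  ]
}}

```text
t: 10.25
tool_pos: [0.5849, -0.1105, 0.0717]
eef_rot: [[-0.021, 0.001, 1.0], [-1.0, 0.002, -0.021], [-0.002, -1.0, 0.001]]
ft_force: [0.9, 4.2, 2.6]
gripper_width: 0.0447
```

Request:
{"name": "arm_command", "arguments": {
  "series": [
    {"slide": [0, 0, 0], "rot": [0, 0, 0], "hand": 0},
    {"slide": [0, 0, 0], "rot": [0, 0, 0], "hand": -0.05},
    {"slide": [0, 0, 0], "rot": [0, 0, 0], "hand": -0.1},
    {"slide": [0, 0, 0], "rot": [0, 0, 0], "hand": -0.15},
    {"slide": [0, 0, 0], "rot": [0, 0, 0], "hand": -0.3},
    {"slide": [0, 0, 0], "rot": [0, 0, 0], "hand": -0.4},
    {"slide": [0, 0, 0], "rot": [0, 0, 0], "hand": -0.4}
  ]
}}

```text
t: 10.83
tool_pos: [0.5849, -0.1131, 0.0724]
eef_rot: [[-0.023, 0.001, 1.0], [-1.0, -0.001, -0.023], [0.001, -1.0, 0.001]]
ft_force: [-1.5, -4.2, 7.2]
gripper_width: 0.0371
```

```bash
cat > look.py <<'E'
import sys,cv2,pickle
from h import *
n=sys.argv[1]
s=readout.state(); print(s["t"],s["tool_pos"],s["ft_force"],s["gripper_width"])
im=snapshot("wrist"); cv2.imwrite(f"pics/w{n}.png",im); pickle.dump(s,open(f"w{n}.pkl","wb"))
row=im[200,120:240].astype(int); y=(row[:,2]>150)&(row[:,1]>140)&(row[:,0]<90); c=np.where(y)[0]
p=wrist_ray(120+c.mean(),200,.053,s); print("lip",.0715-(p[1]-s["tool_pos"][1]),p[1],c+120)
a=im[130:370,100:420];cv2.imwrite(f"pics/z{n}.png",cv2.resize(a,None,fx=2.5,fy=2.5,interpolation=cv2.INTER_CUBIC))
E
python3 look.py 11
```

```text
10.8333 [ 0.58490238 -0.11311413  0.07243567] [-1.54325566 -4.21936446  7.15040375] 0.03707299500090304
lip 0.008062238371966624 -0.049676368975990426 [170 171 172 173 174]
```

View pics/z11.png

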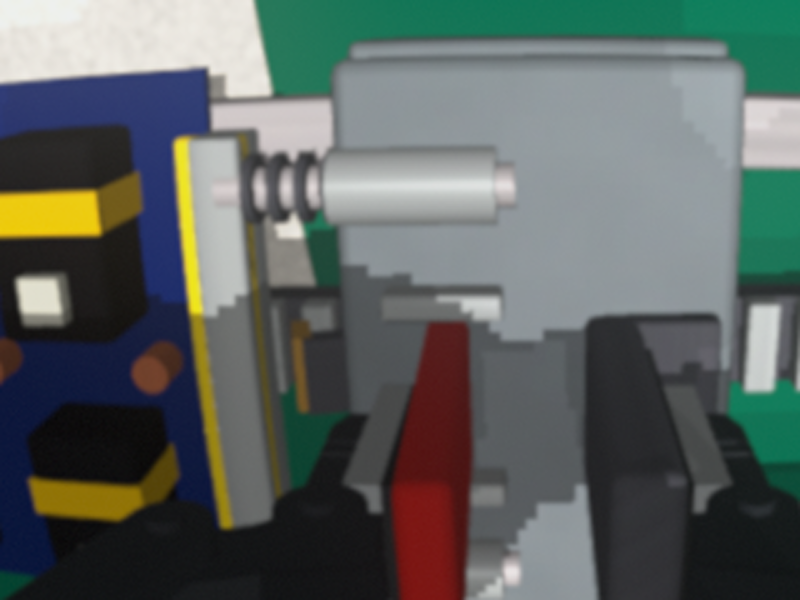

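Request:
{"name": "arm_command", "arguments": {
  "series": [
    {"slide": [-0.002, 0, 0], "rot": [0, 0, 0], "hand": -0.4},
    {"slide": [-0.004, 0, 0], "rot": [0, 0, 0], "hand": -0.4},
    {"slide": [-0.005, 0, 0], "rot": [0, 0, 0], "hand": -0.4},
    {"slide": [-0.006, 0, 0], "rot": [0, 0, 0], "hand": -0.4},
    {"slide": [-0.006, 0, 0], "rot": [0, 0, 0], "hand": -0.4}
  ]
}}

```text
t: 11.3
tool_pos: [0.585, -0.1099, 0.0724]
eef_rot: [[-0.025, 0.001, 1.0], [-1.0, -0.007, -0.025], [0.007, -1.0, 0.001]]
ft_force: [-1.6, -13.5, 7.6]
gripper_width: 0.0372
```

```bash
python3 look.py 12
```

```text
11.3 [ 0.58499884 -0.10992961  0.07244945] [ -1.63952112 -13.51429576   7.58113684] 0.037198749163562826
lip 0.011372357025952906 -0.049801967754433185 [176 177 178 179 180]
```

View pics/z12.png

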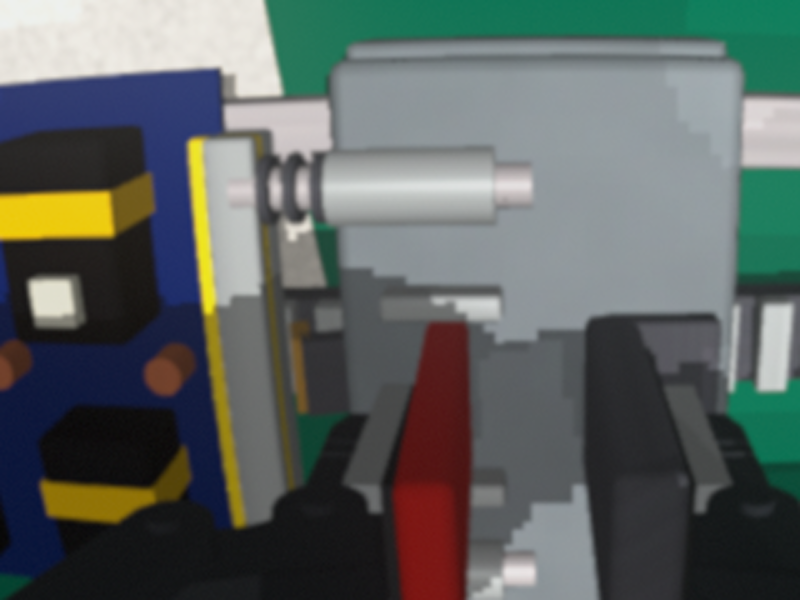

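Request:
{"name": "arm_command", "arguments": {
  "series": [
    {"slide": [-0.0005, 0, 0], "rot": [0, 0, 0], "hand": -0.4},
    {"slide": [-0.001, 0, 0], "rot": [0, 0, 0], "hand": -0.4},
    {"slide": [-0.001, 0, 0], "rot": [0, 0, 0], "hand": -0.4},
    {"slide": [-0.001, 0, 0], "rot": [0, 0, 0], "hand": 0.5},
    {"slide": [-0.001, 0, 0], "rot": [0, 0, 0], "hand": 0.5},
    {"slide": [-0.001, 0, 0], "rot": [0, 0, 0], "hand": 0.5},
    {"slide": [-0.001, 0, 0], "rot": [0, 0, 0], "hand": 0.5}
  ]
}}

```text
t: 11.93
tool_pos: [0.5847, -0.105, 0.071]
eef_rot: [[-0.022, -0.0, 1.0], [-1.0, -0.001, -0.022], [0.001, -1.0, -0.0]]
ft_force: [0.1, 1.0, -1.1]
gripper_width: 0.0638
```

```bash
python3 look.py 13
```

```text
11.9333 [ 0.58466952 -0.10498003  0.07101874] [ 0.11148308  0.99387732 -1.06723544] 0.06378083338044557
lip 0.016019455234829567 -0.04949948602393226 [185 186 187 188 189]
```

View pics/z13.png

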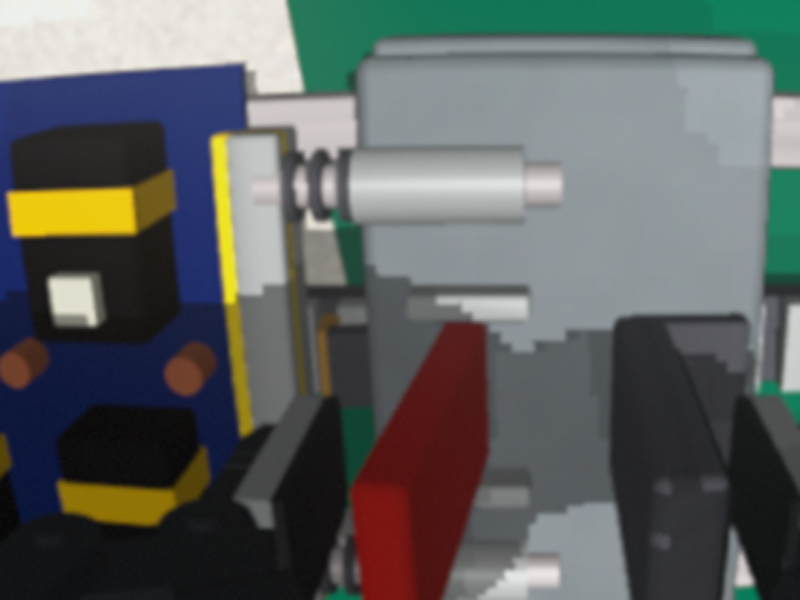

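```bash
cat > lev.py <<'E'
from h import *
import pickle
def lev(n,l,p1,p2,row=490):
    s=pickle.load(open(f"w{n}.pkl","rb"))
    A=lambda x,y,h:wrist_ray(100+(x-1)/2.5,130+(y-1)/2.5,h,s)
    L=A(l,row,.112);P1=A(p1,485,.116);P2=A(p2,485,.116); P=(P1+P2)/2
    d=L[1]-P[1]-.014; print(n,"lever top",L[1].round(4),"post mid",P[1].round(4),"ahead",d.round(4),"angle",((.038-d)/.072).round(3))
E
python3 -c "
from lev import *
lev(8,347,622,697);lev(9,443,717,795);lev(13,353,648,727)"
```

```text
8 lever top -0.0886 post mid -0.1269 ahead 0.0243 angle 0.19
9 lever top -0.0881 post mid -0.1261 ahead 0.024 angle 0.195
13 lever top -0.0834 post mid -0.1243 ahead 0.0269 angle 0.155
```

Lever is down to about 0.155 rad, so the pawl is on the edge of the notch and hasn't dropped in. I'll squeeze again, go about 1 mm further, and release.

Request:
{"name": "arm_command", "arguments": {
  "series": [
    {"slide": [0.002, 0, 0], "rot": [0, 0, 0], "hand": 0.5},
    {"slide": [0.0045, 0, 0], "rot": [0, 0, 0], "hand": 0.35},
    {"slide": [0.0045, 0, 0], "rot": [0, 0, 0], "hand": 0.2},
    {"slide": [0.0045, 0, 0], "rot": [0, 0, 0], "hand": 0.05},
    {"slide": [0.0045, 0, 0], "rot": [0, 0, 0], "hand": -0.05},
    {"slide": [0.0045, 0, 0], "rot": [0, 0, 0], "hand": -0.15},
    {"slide": [0.0045, 0, 0], "rot": [0, 0, 0], "hand": -0.3},
    {"slide": [0.0045, 0, 0], "rot": [0, 0, 0], "hand": -0.4},
    {"slide": [0.0045, 0, 0], "rot": [0, 0, 0], "hand": -0.4}
  ]
}}

```text
t: 12.73
tool_pos: [0.585, -0.1107, 0.0724]
eef_rot: [[-0.023, 0.001, 1.0], [-1.0, -0.001, -0.023], [0.001, -1.0, 0.001]]
ft_force: [-1.6, -4.5, 7.9]
gripper_width: 0.0374
```

```bash
python3 look.py 14
```

```text
12.7333 [ 0.58502709 -0.11065324  0.07243001] [-1.5766984  -4.53724135  7.92228211] 0.03743530316683966
lip 0.010580413928759774 -0.04973365339859846 [175 176 177 178 179]
```

Request:
{"name": "arm_command", "arguments": {
  "series": [
    {"slide": [-0.002, 0, 0], "rot": [0, 0, 0], "hand": -0.4},
    {"slide": [-0.004, 0, 0], "rot": [0, 0, 0], "hand": -0.4},
    {"slide": [-0.005, 0, 0], "rot": [0, 0, 0], "hand": -0.4},
    {"slide": [-0.005, 0, 0], "rot": [0, 0, 0], "hand": -0.4}
  ]
}}

```text
t: 13.12
tool_pos: [0.5851, -0.1084, 0.0724]
eef_rot: [[-0.025, 0.001, 1.0], [-1.0, -0.006, -0.025], [0.006, -1.0, 0.001]]
ft_force: [-1.9, -13.6, 6.7]
gripper_width: 0.037
```

```bash
python3 look.py 15
```

```text
13.1167 [ 0.58509468 -0.10841609  0.07243115] [ -1.8658847  -13.58658962   6.71636232] 0.0370163235446572
lip 0.012865250143724638 -0.04978134465322456 [179 180 181 182 183]
```

Request:
{"name": "arm_command", "arguments": {
  "series": [
    {"slide": [-0.0005, 0, 0], "rot": [0, 0, 0], "hand": -0.4},
    {"slide": [-0.0008, 0, 0], "rot": [0, 0, 0], "hand": -0.4},
    {"slide": [-0.0008, 0, 0], "rot": [0, 0, 0], "hand": -0.4},
    {"slide": [-0.0015, 0, 0], "rot": [0, 0, 0], "hand": 0.5},
    {"slide": [-0.0015, 0, 0], "rot": [0, 0, 0], "hand": 0.5},
    {"slide": [-0.0015, 0, 0], "rot": [0, 0, 0], "hand": 0.5},
    {"slide": [-0.0015, 0, 0], "rot": [0, 0, 0], "hand": 0.5}
  ]
}}

```text
t: 13.75
tool_pos: [0.5848, -0.1031, 0.0711]
eef_rot: [[-0.022, -0.0, 1.0], [-1.0, -0.001, -0.022], [0.001, -1.0, -0.0]]
ft_force: [-0.4, 1.1, -0.5]
gripper_width: 0.0639
```

```bash
python3 look.py 16
```

```text
13.75 [ 0.58481954 -0.10310954  0.07114353] [-0.41372697  1.07804596 -0.51253539] 0.06393505582123128
lip 0.018167940858791677 -0.04977748534448003 [189 190 191 192 193 194]
```

View pics/z16.png

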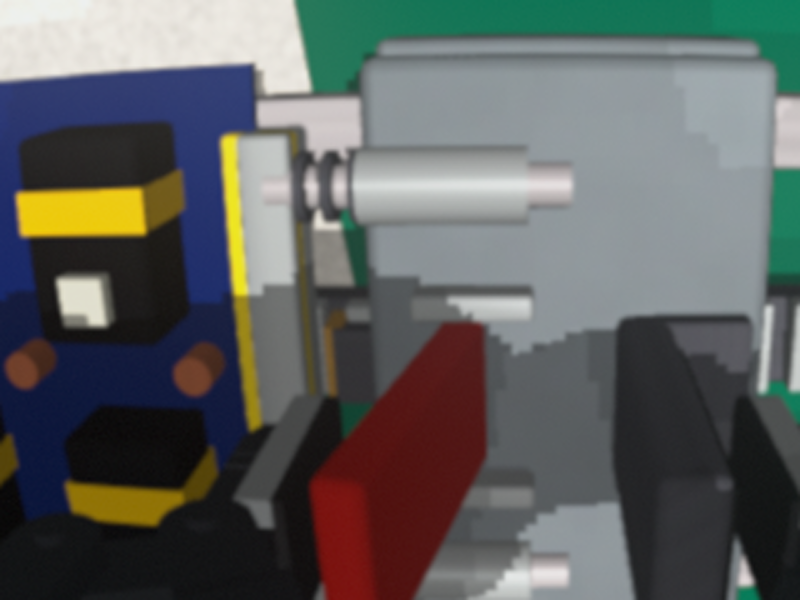

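The lever leans well forward now, so the pawl seems to have dropped in. I'll open fully so no finger touches it, then rise.

Request:
{"name": "arm_command", "arguments": {
  "series": [
    {"slide": [0, 0, 0], "rot": [0, 0, 0], "hand": 0.8},
    {"slide": [0, 0, 0], "rot": [0, 0, 0], "hand": 0.8},
    {"slide": [0.003, -0.02, 0], "rot": [0, 0, 0], "hand": 0.8},
    {"slide": [0.003, -0.05, 0], "rot": [0, 0, 0], "hand": 1},
    {"slide": [0.003, -0.09, 0], "rot": [0, 0, 0], "hand": 1},
    {"slide": [0.003, -0.13, 0], "rot": [0, 0, 0], "hand": 1},
    {"slide": [0.003, -0.15, 0], "rot": [0, 0, 0], "hand": 1},
    {"slide": [0.003, -0.15, 0], "rot": [0, 0, 0], "hand": 1},
    {"slide": [0.003, -0.15, 0], "rot": [0, 0, 0], "hand": 1}
  ]
}}

```text
t: 14.55
tool_pos: [0.5859, -0.1062, 0.223]
eef_rot: [[-0.022, 0.004, 1.0], [-1.0, -0.001, -0.022], [0.001, -1.0, 0.004]]
ft_force: [-0.8, 0.6, -1.2]
gripper_width: 0.0857
```

Run:
```python
from h import *
import cv2,pickle
snapshot("wrist");s=readout.state(); print(s["t"],s["tool_pos"],s["ft_force"])
im=snapshot("wrist"); cv2.imwrite("pics/w17.png",im); pickle.dump(s,open("w17.pkl","wb"))
cv2.imwrite("pics/z17.png",cv2.resize(im[120:300,120:420],(750,450),interpolation=cv2.INTER_CUBIC))
```

```text
14.6 [ 0.58471077 -0.10591695  0.22118169] [-0.35611043 -0.18905666 -0.1477999 ]
```

View pics/z17.png

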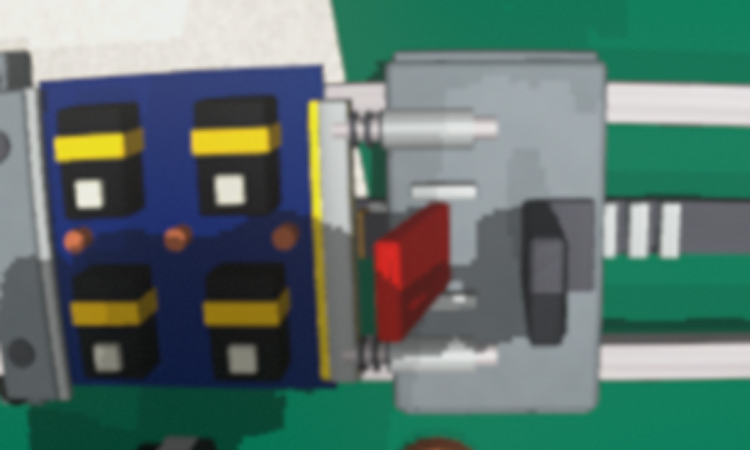

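Run:
```python
from h import *
import pickle
s=pickle.load(open("w17.pkl","rb"))
A=lambda x,y,h:wrist_ray(120+(x-1)/2.5,120+(y-1)/2.5,h,s)
h=lambda p:((p[1]+.0755)*.9998+(p[0]-.585)*.0207)
for n,p in dict(levL=A(376,238,.112),levLb=A(377,336,.112),postL=A(530,238,.116),postR=A(565,238,.116),lipU=A(310,105,.053),lipL=A(322,375,.053),
 boardUR=A(322,68,.0424),boardLR=A(335,387,.0424),bUL=A(42,83,.0424),bLL=A(70,388,.0424)).items(): print(n,p.round(4),h(p).round(4))
```

```text
levL [ 0.5996 -0.0766  0.112 ] -0.0008
levLb [ 0.571  -0.0753  0.112 ] -0.0001
postL [ 0.5994 -0.119   0.116 ] -0.0432
postR [ 0.5992 -0.1286  0.116 ] -0.0528
lipU [ 0.6333 -0.0488  0.053 ] 0.0277
lipL [ 0.5372 -0.0466  0.053 ] 0.0279
boardUR [ 0.6454 -0.0516  0.0424] 0.0252
boardLR [ 0.5284 -0.049   0.0424] 0.0253
bUL [0.648  0.0559 0.0424] 0.1327
bLL [0.5282 0.0602 0.0424] 0.1345
```

Board rear edge is at y = 25.2 mm, so it is home. The lever estimate is about 0.05 rad, too near the 0.06 limit to accept. I'll look again from closer.

Request:
{"name": "arm_command", "arguments": {
  "series": [
    {"slide": [-0.004, 0.03, -0.03], "rot": [0, 0, 0], "hand": 1},
    {"slide": [-0.004, 0.06, -0.03], "rot": [0, 0, 0], "hand": 1},
    {"slide": [-0.004, 0.075, -0.03], "rot": [0, 0, 0], "hand": 1},
    {"slide": [-0.004, 0.075, -0.03], "rot": [0, 0, 0], "hand": 1},
    {"slide": [-0.004, 0.075, -0.03], "rot": [0, 0, 0], "hand": 1}
  ]
}}

```text
t: 15.07
tool_pos: [0.553, -0.1009, 0.1442]
eef_rot: [[-0.022, -0.005, 1.0], [-1.0, 0.001, -0.022], [-0.001, -1.0, -0.005]]
ft_force: [0.4, 0.6, -0.1]
gripper_width: 0.0859
```

Run:
```python
from h import *
import cv2,pickle
snapshot("wrist");s=readout.state(); print(s["t"],s["tool_pos"],s["ft_force"])
im=snapshot("wrist"); cv2.imwrite("pics/w18.png",im); pickle.dump(s,open("w18.pkl","wb"))
cv2.imwrite("pics/z18.png",cv2.resize(im[100:300,190:410],(770,700)[:2] if 0 else (660,600),interpolation=cv2.INTER_CUBIC))
```

```text
15.1167 [ 0.55450417 -0.1012225   0.14572255] [-0.0160324   0.10010307  0.39329804]
```

View pics/z18.png

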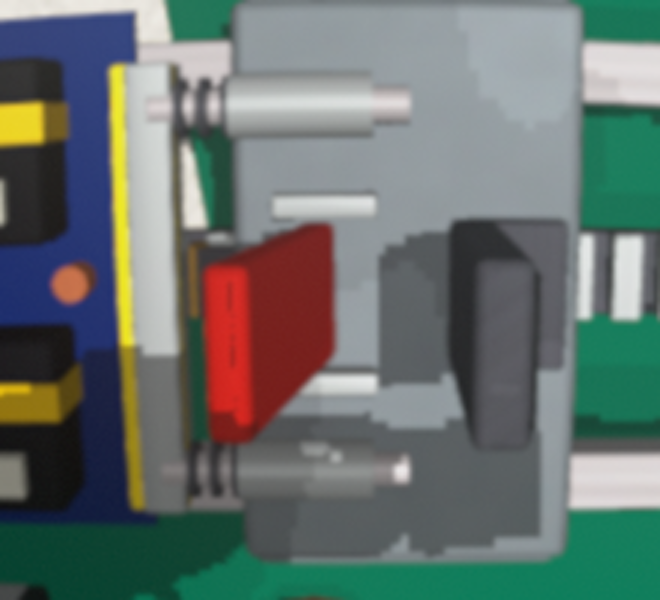

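Run:
```python
from h import *
import pickle
s=pickle.load(open("w18.pkl","rb"))
A=lambda x,y,h:wrist_ray(190+(x-1)/3,100+(y-1)/3,h,s)
for y,l,a,b in((275,206,479,535),(350,209,476,532),(425,212,474,529)):
  for z in(.112,.110,.108):
    L=A(l,y,z);p=A(a,y,.116);q=A(b,y,.116);d=L[1]-(p[1]+q[1])/2-.014
    print(y,z,"thick",(p[1]-q[1]).round(4),"ahead",d.round(4),"ang",((.038-d)/.072).round(3),"hposts",p[0].round(3))
for n,p in dict(lipU=A(110,70,.053),lipL=A(132,505,.053),body=A(233,70,.052),bodyR=A(580,70,.052)).items():print(n,p.round(4))
s=pickle.load(open("w1.pkl","rb"));A=lambda x,y,h:wrist_ray(160+(x-1)/3,120+(y-1)/3,h,s)
for n,p in dict(lipU=A(196,112,.053),body=A(328,75,.052),bodyR=A(580,75,.052)).items():print(n,p.round(4))
```

```text
275 0.112 thick 0.0088 ahead 0.0335 ang 0.063 hposts 0.597
275 0.11 thick 0.0088 ahead 0.0338 ang 0.059 hposts 0.597
275 0.108 thick 0.0088 ahead 0.0341 ang 0.054 hposts 0.597
350 0.112 thick 0.0089 ahead 0.0332 ang 0.066 hposts 0.585
350 0.11 thick 0.0089 ahead 0.0335 ang 0.062 hposts 0.585
350 0.108 thick 0.0089 ahead 0.0339 ang 0.058 hposts 0.585
425 0.112 thick 0.0089 ahead 0.0332 ang 0.067 hposts 0.572
425 0.11 thick 0.0089 ahead 0.0335 ang 0.062 hposts 0.572
425 0.108 thick 0.0089 ahead 0.0338 ang 0.058 hposts 0.572
lipU [ 0.6332 -0.0486  0.053 ]
lipL [ 0.5364 -0.0467  0.053 ]
body [ 0.6316 -0.0747  0.052 ]
bodyR [ 0.6303 -0.1473  0.052 ]
lipU [ 0.6326 -0.1156  0.053 ]
body [ 0.6413 -0.1546  0.052 ]
bodyR [ 0.6397 -0.2263  0.052 ]
```

Run:
```python
import cv2
for n in (12,15):
    im=cv2.imread(f"pics/w{n}.png")[230:400,240:420]
    cv2.imwrite(f"pics/y{n}.png",cv2.resize(im,(720,680)[0:2] if 0 else (630,595),interpolation=cv2.INTER_CUBIC))
```

View pics/y12.png

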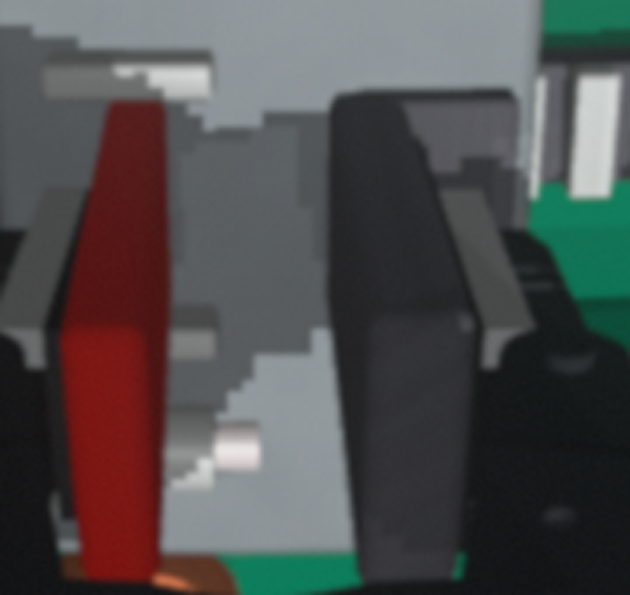

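Run:
```python
from h import *
import pickle
s=pickle.load(open("w12.pkl","rb"))
A=lambda x,y,h:wrist_ray(240+(x-1)/3.5,230+(y-1)/3.5,h,s)
for y,l,r,a,b in((335,63,142,372,475),(450,72,150,367,468)):
    L=A(l,y,.112);R=A(r,y,.112);p=A(a,y,.116);q=A(b,y,.116);d=L[1]-(p[1]+q[1])/2-.014
    print(y,"thick",(p[1]-q[1]).round(4),(L[1]-R[1]).round(4),"ahead",d.round(4),"ang",((.038-d)/.072).round(3))
```

```text
335 thick 0.009 0.0071 ahead 0.0178 ang 0.281
450 thick 0.0092 0.0074 ahead 0.0179 ang 0.279
```

The calibrated lever reading is about 0.05 rad: in the notch but perhaps hanging on the rear tooth's edge. A gentle forward nudge on the post should free it.

Request:
{"name": "arm_command", "arguments": {
  "series": [
    {"slide": [0, 0, 0.03], "rot": [0, 0, 0], "hand": 0.5},
    {"slide": [0, 0, 0.03], "rot": [0, 0, 0], "hand": 0.5},
    {"slide": [0, 0, 0.03], "rot": [0, 0, 0], "hand": 0.5},
    {"slide": [0, 0.03, 0.03], "rot": [0, 0, 0], "hand": 0.5},
    {"slide": [0, 0.06, 0.03], "rot": [0, 0, 0], "hand": 0.5},
    {"slide": [0, 0.074, 0.03], "rot": [0, 0, 0], "hand": 0.5},
    {"slide": [0, 0.074, 0.03], "rot": [0, 0, 0], "hand": 0.5},
    {"slide": [0, 0.074, 0.03], "rot": [0, 0, 0], "hand": 0.5}
  ]
}}

```text
t: 15.83
tool_pos: [0.5844, -0.102, 0.0725]
eef_rot: [[-0.022, -0.001, 1.0], [-1.0, 0.0, -0.022], [-0.0, -1.0, -0.001]]
ft_force: [-0.1, 0.1, 0.5]
gripper_width: 0.0639
```

Request:
{"name": "arm_command", "arguments": {
  "series": [
    {"slide": [-0.002, 0, 0], "rot": [0, 0, 0], "hand": 0.5},
    {"slide": [-0.0035, 0, 0], "rot": [0, 0, 0], "hand": 0.5},
    {"slide": [-0.005, 0, 0], "rot": [0, 0, 0], "hand": 0.5},
    {"slide": [-0.005, 0, 0], "rot": [0, 0, 0], "hand": 0.5}
  ]
}}

```text
t: 16.17
tool_pos: [0.5859, -0.0967, 0.0736]
eef_rot: [[-0.022, 0.002, 1.0], [-1.0, -0.0, -0.022], [0.0, -1.0, 0.002]]
ft_force: [-0.7, -0.2, -0.6]
gripper_width: 0.0642
```

Request:
{"name": "arm_command", "arguments": {
  "series": [
    {"slide": [-0.001, 0, 0], "rot": [0, 0, 0], "hand": 0.5},
    {"slide": [-0.002, 0, 0], "rot": [0, 0, 0], "hand": 0.5},
    {"slide": [-0.003, 0, 0], "rot": [0, 0, 0], "hand": 0.5}
  ]
}}

```text
t: 16.42
tool_pos: [0.5854, -0.0956, 0.0729]
eef_rot: [[-0.023, 0.001, 1.0], [-1.0, -0.004, -0.023], [0.004, -1.0, 0.001]]
ft_force: [-0.5, -7.3, 1.6]
gripper_width: 0.0636
```

Request:
{"name": "arm_command", "arguments": {
  "series": [
    {"slide": [-0.001, 0, 0], "rot": [0, 0, 0], "hand": 0.5},
    {"slide": [-0.001, 0, 0], "rot": [0, 0, 0], "hand": 0.5}
  ]
}}

```text
t: 16.58
tool_pos: [0.5855, -0.0951, 0.0728]
eef_rot: [[-0.023, 0.001, 1.0], [-1.0, -0.005, -0.023], [0.005, -1.0, 0.001]]
ft_force: [0.0, -5.9, 1.0]
gripper_width: 0.0637
```

```bash
python3 look.py 19; python3 - <<'E'
E
```

```text
16.5833 [ 0.58550021 -0.09506176  0.07283922] [ 1.09466683e-03 -5.86054174e+00  9.96980661e-01] 0.06371298673332534
lip 0.026166533522704406 -0.049728293738765965 [207 208 209 210 211]
```

View pics/z19.png

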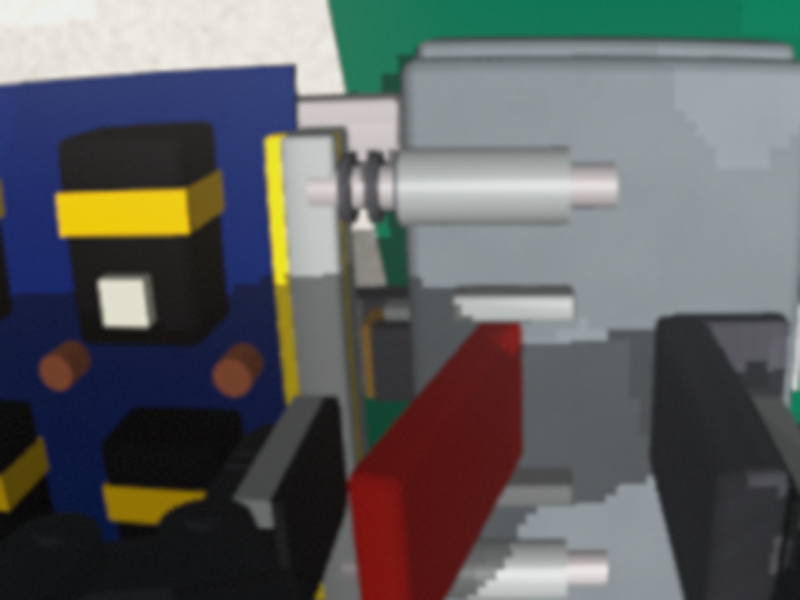

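```bash
python3 -c "
from lev import *
lev(19,350,716,793,485);lev(16,314,653,732,485)"
```

```text
19 lever top -0.0726 post mid -0.1229 ahead 0.0363 angle 0.023
16 lever top -0.0765 post mid -0.123 ahead 0.0325 angle 0.077
```

Request:
{"name": "arm_command", "arguments": {
  "series": [
    {"slide": [0.004, 0, 0], "rot": [0, 0, 0], "hand": 0.5},
    {"slide": [0.01, 0, 0], "rot": [0, 0, 0], "hand": 0.6},
    {"slide": [0.01, -0.03, 0], "rot": [0, 0, 0], "hand": 0.7},
    {"slide": [0.01, -0.07, 0], "rot": [0, 0, 0], "hand": 1},
    {"slide": [0.01, -0.075, -0.03], "rot": [0, 0, 0], "hand": 1},
    {"slide": [0.01, -0.075, -0.03], "rot": [0, 0, 0], "hand": 1},
    {"slide": [0.01, -0.075, -0.03], "rot": [0, 0, 0], "hand": 1}
  ]
}}

```text
t: 17.22
tool_pos: [0.5541, -0.1023, 0.148]
eef_rot: [[-0.023, 0.001, 1.0], [-1.0, 0.001, -0.023], [-0.001, -1.0, 0.0]]
ft_force: [0.1, 0.1, 0.3]
gripper_width: 0.0855
```

Run:
```python
from h import *
import cv2,pickle
snapshot("wrist");s=readout.state(); print(s["t"],s["tool_pos"],s["ft_force"])
im=snapshot("wrist"); cv2.imwrite("pics/w20.png",im); pickle.dump(s,open("w20.pkl","wb"))
cv2.imwrite("pics/z20.png",cv2.resize(im[100:300,190:410],(660,600),interpolation=cv2.INTER_CUBIC))
```

```text
17.2667 [ 0.55465771 -0.10228705  0.1473482 ] [ 1.26270075 -0.01300862  0.337922  ]
```

View pics/z20.png

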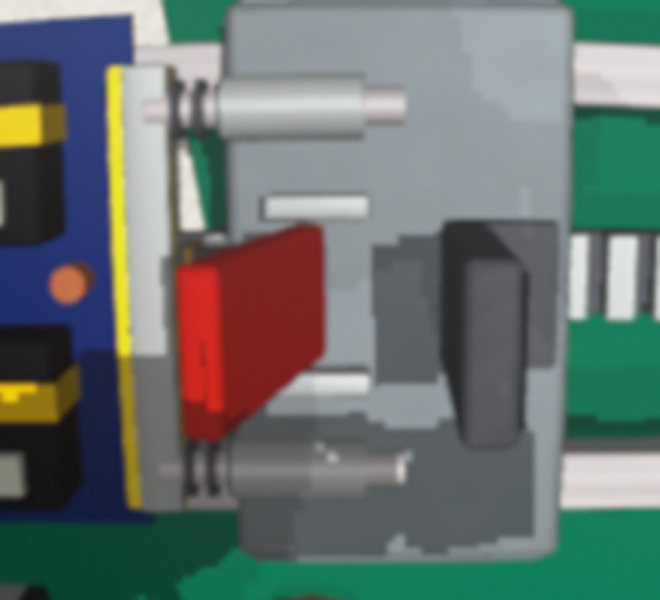

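The lever's top is now another 3.5 mm forward, at the free position (about 0 rad). I'll do the final numeric check and look at the bystanders.

Run:
```python
from h import *
import pickle,cv2
s=pickle.load(open("w20.pkl","rb"))
A=lambda x,y,h:wrist_ray(190+(x-1)/3,100+(y-1)/3,h,s)
L=A(180,350,.109);p=A(466,350,.116);q=A(523,350,.116);print("ahead",L[1]-(p[1]+q[1])/2-.014)
print("lip gap",A(107,70,.053)[1]-A(226,70,.052)[1],"initial .039; board rear",A(132,20,.0424)[1])
im=snapshot("side"); cv2.imwrite("pics/s20.png",cv2.resize(im[130:370,200:440],(600,600),interpolation=cv2.INTER_CUBIC))
```

```text
ahead 0.037537248935422096
lip gap 0.025474905658967407 initial .039; board rear -0.05211666368034947
```

View pics/s20.png

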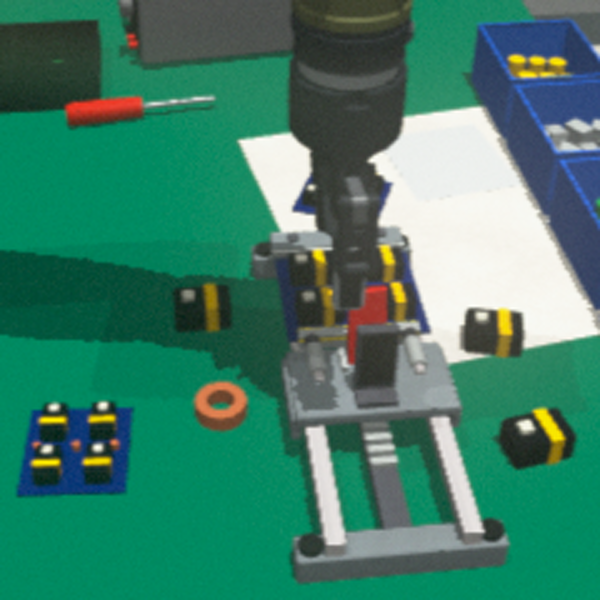

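```bash
python3 -c "
from workcell import sign_off; print(sign_off())"
```

```text
the job is handed in; nothing more can be done
None
```

The board is clamped and I handed the job in; `sign_off` reported no verdict. I squeezed the lever, slid the jaw until the board was home and the lip pressed in, then released. It took two more squeeze-advance-release cycles and one gentle nudge before the pawl dropped right in.

**Last checks, all from camera images:**

| Check | Reading | Limit |
|---|---|---|
| Lever | about 0.01 rad, 37.5 mm ahead at the top (38 mm is free) | below 0.06 rad |
| Lip pressed in | about 13.5 mm, give or take 1 mm | 1.5 to 16.5 mm |
| Board rear edge | about 25 mm in the holder's frame, last measured in full before the nudge (home is 25 mm) | within 2 mm of home |

- **Robot:** it stands clear of everything, with about zero contact force.
- **Other things on the bench:** those visible in the last side view look unmoved. The tape and the flux bottle were outside that crop.

**Checks that failed or disagreed on the way:**
- **First release:** the pawl sat on a tooth. A nudge of up to about 20 N total at the post, more than the drag I expected, did not move the jaw, so I backed off and squeezed again.
- **Second and third releases:** the lever read about 0.155 rad, then about 0.05 to 0.06 rad, too close to the limit. A nudge of about 7 N then let the pawl drop fully.

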